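# Stow the treatment paddle in its instrument case

### The arm

A 6-joint arm with a two-finger parallel gripper is mounted at the origin on the work surface. World frame = base frame: x ahead of the robot, y to its left, z up, the work surface at z = 0. Lengths are in mm, angles in rad, forces in N, time in s.
With the tool pointing down it reaches from about 275 to 1000 mm from the base axis. Payload 8.4 kg.
Tool frame: the origin (TCP) lies between the finger pads; the fingertips stand r.nose_length ahead of it and the grasp point (between the pads) lies 8 mm behind it (r.nose_length is the distance from the TCP to the fingertips, in mm); y points along the fingers, x is the direction in which the jaws open and shut, and the axes are right-handed (so a half turn about y gives the same grasp; the last joint's range is limited). The gripper opens to 85 mm and grips with 20 to 120 N. Pads are 22 mm wide; open, the fingers measure 114 mm over their backs; the gripper's body (76 mm by 85 mm) begins 54 mm behind the grasp point. The pads swing forward as they close: fully open they stand 13 mm farther back than shut.
Start: joints at [-1.213, 0.353, 1.633, -0, 1.155, -0.002], TCP at [220.053, -584.983, 242.281] pointing down, gripper open.
Joint ranges: [-2.63, 2.63], [-0.92, 2.1], [0.06, 2.66], [-1.3, 4.44], [0, 2.69], [-3.02, 3.02]. Speed limits (rad/s): [2.22, 2.22, 2.79, 3.14, 3.14, 3.14].

### API

Orientations are given as [roll, pitch, yaw] about the fixed x, y, z axes, in that order (R = Rz(yaw) Ry(pitch) Rx(roll)).
In Python, from rig import r, cams, order gives the robot as it stands. The module is installed in compiled form; this text tells all that it offers.
- The arm moves only by the shell command python3 -m crank 'ROWS' [FORCE]. ROWS is JSON, a list of rows, each a list of 7 numbers: the turn, a rotation vector about the tool's x, y, z in degrees, then the shift along the tool's x, y, z in cm, then the opening, from -1 (shut) to 1 (fully open). A call has exactly 10 rows; each row shifts and turns the pose as measured when the row begins, along the tool's axes as they then stand; what a row does not reach is not made up. A row lasts 1/12 s, in which the tool goes at most 41.7 mm and 7.16 degrees, less where a joint would pass 70% of its speed; a pose out of reach is approached as far as the arm can. A call with a gripper value outside its range is refused whole. The fingers move at their own pace and stop on an object; FORCE is the grip in N (left out, the last holds). Time passes only in rows, so rows that do not move let the fingers close, or fill a call up. It gives the time, the measured TCP pose, the force and the opening at its end, in the units of the state.
- r.sense(): the state, without advancing time (a new reading comes with each control period).
- cams.grab_frame(name): name is "side" or "top"; returns the picture (400x640x3 uint8, blue, green, red); there is no depth.
- cams.camera_info(name): a dict with "intrinsics" (3x3 intrinsics, pixels), "k1" (the pictures are not rectified: a ray, as slopes to the right and down, at radius r is drawn at 1 + k1 r^2 times it, then the intrinsics apply), "view" (4x4, takes a point from world to camera coordinates). Camera axes: x right, y up, looking along -z (the intrinsics and any distortion apply to the point x, -y, -z); pixel columns grow to the right and rows downward; lengths in mm; the calibration is good to about 2 mm. A picture is of the moment at which its call begins. camera_info takes no time and is no camera call.
- order.sign_off(): hands the job in, once; it reports no verdict.
The state is a dict: "clock": time; "qpos": joint angles; "qvel": joint speeds; "joint_efforts": joint torques, N m; "eef_pos": TCP position; "tcp_rot": TCP orientation; "contact_force": force on the tool from outside, world axes, zero at the start; "wrist_torque": the same for the moment, N m; "opening": opening from 0.0 (shut) to 1.0 (fully open).
Only numpy, scipy, OpenCV 4.12 (cv2) and the standard library are available. Lean on these libraries where they do the work, as an engineer would, in place of code of your own. Each camera call takes 0.05 s, during which the arm holds its last target.

### The job

The treatment is over: put the wide flat paddle from the white draining rack back into its instrument case. Slide the case's steel keeper clear of the long slot, slide the paddle blade first all the way down into that slot, then slide the keeper fully back so that it locks the paddle in. Leave the narrow paddle in the rack and everything else where it is.

Things in the scene. Friction and masses are not known exactly. Their poses are not given: they have to be found in the camera images.
- case: Aluminium instrument case, lid off, fixed, 260 (x) x 320 (y) x 95 mm high, filled flush with grey foam. Origin: centre of its underside, on the table. Openings in the foam: the long slot with the keeper (centre at x -40, y -20 mm), a shorter empty slot (11 x 64 mm, at x +70, y -85 mm; not used), a round pocket (at x +72, y +60 mm) with a gel bottle rising to 155 mm above the table.
- slot_mouth (a point): Centre of the mouth of the long slot, level with the foam's top, 95 mm above the table. Axes as the case: the slot is 96 mm long along y and 11 mm wide along x, its upper edge bevelled by 3 mm. It goes straight down 80 mm.
- slot_floor (a point): Centre of the floor of the long slot, 80 mm below its mouth, 15 mm above the table; axes as the case. The paddle's origin belongs here when fully home.
- keeper (a joint): Steel slide on the foam, opening along the case's +y (the slot's length). 0 = fully closed, covering the slot's last 23 mm at its +y end; 0.045 m = fully open, its edge 22 mm beyond the slot. It starts nearly or fully closed (0 to 0.012), friction 1.5 N, stays where left. Its underside is 2 mm above the foam: it closes over the blade only when that is fully down.
- keeper_grip (a point): Point on the keeper's upright black grip tab to pinch or push, 131 mm above the table; axes as the case. The tab is 14 mm (x) x 30 mm (y), from 102 to 141 mm above the table (its top is 10 mm above this point), and moves with the keeper. At joint 0 it is 70 mm along +y from the slot's centre.
- paddle: The wide paddle, loose, 0.22 kg: a flat steel blade 8 mm (x) x 90 mm (y) x 75 mm (z) with a black handle on top, 18 mm (x) x 28 mm (y), centred, from 75 to 160 mm above the origin. Origin: centre of the blade's bottom edge; z points up along the handle. It is the same either way round. It starts upright in one of the rack's two slots, 8 mm above the table.
- small_paddle: The narrow paddle, loose, like the wide one but with a blade 58 mm wide (y); stands in the rack's other slot. To be left there.
- rack: White plastic draining rack, fixed, 160 (x) x 130 (y) x 50 mm high, with two slots 14 mm (x) x 104 mm (y), 42 mm deep, centred at x -40 and +40 mm. Origin: centre of its underside, on the table. Which paddle is in which slot varies.
- gel: Clear gel bottle, 60 mm diameter, 140 mm high, standing in the case's round pocket; origin under its centre.
- bowl: Steel bowl, 120 mm across, 45 mm high, on the table; origin under its centre.
- jar: Glass jar with steel cap, 76 mm diameter, 100 mm high; origin under its centre.
- cup: Steel cup, 68 mm across, 80 mm high; origin under its centre.
- tape: Roll of tape lying flat, 80 mm across, 25 mm high; origin under its centre.
- spray: White bottle, 60 mm diameter, 170 mm high; origin under its centre.
There are look-alikes about, which are no part of the job. What is shaped like the paddle but pink is not meant.

How it is judged (in metres and radians):
On the way, in this order (a step that is already met when the one before it is completed fails the run):
1. the keeper is slid clear of the long slot (value of joint keeper above 0.02 m), for 0.1 s.
2. the wide paddle is fully down in the long slot, the keeper still open (z of paddle in the frame of slot_floor between -0.004 and 0.005 m and x of paddle in the frame of slot_floor between -0.005 and 0.005 m and y of paddle in the frame of slot_floor between -0.008 and 0.008 m and angle between paddle's own z axis and vertical below 0.1 rad and angle between the y axis of paddle and the y axis of case, either way round below 0.1 rad and value of joint keeper above 0.015 m), for 0.2 s.
At the end, for the whole second after the job is handed in: The wide paddle stands at rest, upright (within 0.1 rad), on the floor of the long slot (origin within 5 mm in height, 5 mm across and 8 mm along the slot), the keeper is closed to within 7 mm over its blade, and the narrow paddle and the other loose things are within 40 mm of where they started (z of paddle in the frame of slot_floor between -0.004 and 0.005 m and x of paddle in the frame of slot_floor between -0.005 and 0.005 m and y of paddle in the frame of slot_floor between -0.008 and 0.008 m and angle between paddle's own z axis and vertical below 0.1 rad and angle between the y axis of paddle and the y axis of case, either way round below 0.1 rad and value of joint keeper below 0.007 m and linear speed of paddle below 0.02 m/s and distance of each of small_paddle, gel, bowl, jar, cup, tape, spray from where it was at the start of the episode below 0.04 m); the robot touches nothing.
It fails at once if the narrow paddle is moved more than 40 mm (distance of small_paddle from where it was at the start of the episode above 0.04 m).
It fails at once if another loose thing is moved more than 40 mm (distance of any of gel, bowl, jar, cup, tape, spray from where it was at the start of the episode above 0.04 m).
It also fails if it takes over 62 s, if anything falls off the work surface, if the arm or the gripper's body presses on something with over 40 N, if the wrist force passes 120 N, or if a joint passes its speed limit or range.

## Working session

There is one attempt and no reset: what is moved stays moved. The work goes in short steps, Python scripts to look and compute and a shell command to move; the robot and the scene stay as the last step left them, time stands still between calls to the robot, and variables do not carry over. Pictures are saved under pics/ and viewed, and the job is handed in when it is done.

```bash
mkdir -p pics
python3 - <<'E'
from rig import r,cams,order
import cv2
for n in("side","top"):
    cv2.imwrite(f"pics/{n}0.png",cams.grab_frame(n)); i=cams.camera_info(n); print(n,i)
print(r.sense(), r.nose_length)
E
```

```text
side {'intrinsics': array([[382.64138602,   0.        , 323.88108602],
       [  0.        , 382.64138602, 197.78750873],
       [  0.        ,   0.        ,   1.        ]]), 'k1': 0.021550393285381237, 'view': array([[-8.20652919e-01, -5.70978189e-01,  2.26427751e-02,
         4.41406800e+02],
       [ 4.01589893e-01, -5.48099686e-01,  7.33697684e-01,
        -3.50982721e+02],
       [-4.06514877e-01,  6.11204255e-01,  6.79098677e-01,
        -6.53952093e+02],
       [ 0.00000000e+00,  0.00000000e+00,  0.00000000e+00,
         1.00000000e+00]])}
top {'intrinsics': array([[495.80917971,   0.        , 325.86786882],
       [  0.        , 495.80917971, 203.14963821],
       [  0.        ,   0.        ,   1.        ]]), 'k1': -0.046870606551913566, 'view': array([[ 1.89592424e-02, -9.99806790e-01,  5.18936749e-03,
        -1.11898775e+02],
       [ 9.92597229e-01,  1.94447807e-02,  1.19885956e-01,
        -6.02482911e+02],
       [-1.19963699e-01,  2.87800490e-03,  9.92774107e-01,
        -1.44528928e+03],
       [ 0.00000000e+00,  0.00000000e+00,  0.00000000e+00,
         1.00000000e+00]])}
{'clock': 0.1, 'qpos': array([-1.21338325e+00,  3.53604990e-01,  1.63407420e+00,  2.73593284e-05,
        1.15523879e+00, -2.39148529e-03]), 'qvel': array([-1.70179130e-03, -1.67086654e-03,  6.01934115e-06, -9.49805972e-04,
        1.57805831e-04,  3.09860284e-04]), 'joint_efforts': array([ 3.72195354e-04, -6.06358981e+01, -3.42814386e+01,  1.37033053e-04,
        4.05962506e-03, -7.47365817e-06]), 'eef_pos': array([ 219.91714757, -584.56491069,  241.61428621]), 'tcp_rot': array([-1.57076814e+00,  1.32526246e-03, -1.21100281e+00]), 'contact_force': array([-0.46522104,  0.40682331, -0.04596122]), 'wrist_torque': array([ 0.02591738, -0.01116039, -0.03031942]), 'opening': 0.999439879891876} 11.0
```

View pics/side0.png

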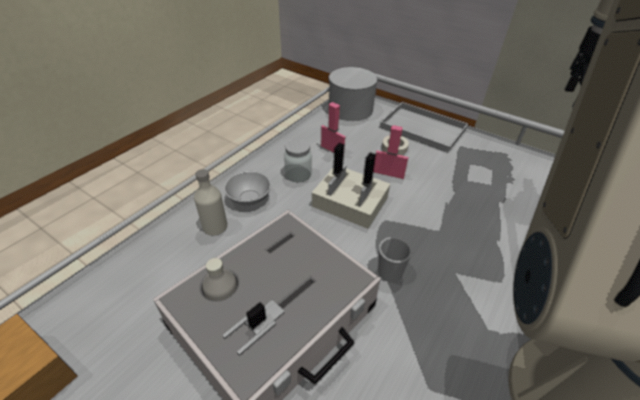

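View pics/top0.png

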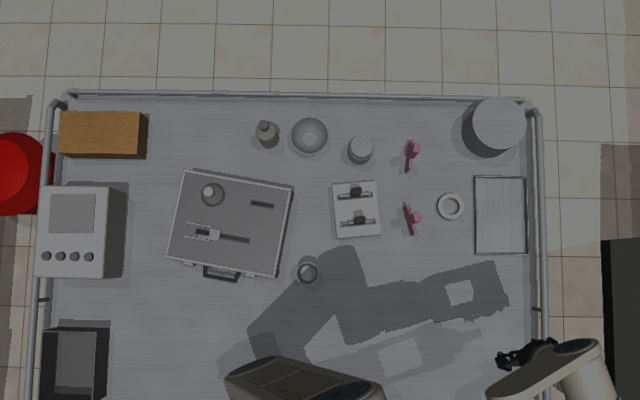

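```bash
cat > h.py <<'E'
import numpy as np,cv2
from rig import r,cams,order
from scipy.spatial.transform import Rotation as Ro
def proj(n,P):
    i=cams.camera_info(n);P=np.atleast_2d(P).astype(float);V=i['view'];c=P@V[:3,:3].T+V[:3,3]
    K=i['intrinsics'];s=np.c_[c[:,0]/-c[:,2],-c[:,1]/-c[:,2]];s*=1+i['k1']*(s**2).sum(1,keepdims=True)
    return s*[K[0,0],K[1,1]]+K[:2,2]
def ray(n,uv):
    i=cams.camera_info(n);K=i['intrinsics'];V=i['view']
    d=(np.array(uv,float)-K[:2,2])/[K[0,0],K[1,1]];s=d.copy()
    for _ in range(20): s=d/(1+i['k1']*(s@s))
    D=V[:3,:3].T@np.array([s[0],-s[1],-1]);return -V[:3,:3].T@V[:3,3],D
def at(n,uv,z):
    o,D=ray(n,uv);return o+D*(z-o[2])/D[2]
def tri(a,b):
    (o1,d1),(o2,d2)=ray('side',a),ray('top',b)
    t=np.linalg.lstsq(np.c_[d1,-d2],o2-o1,rcond=None)[0];p,q=o1+d1*t[0],o2+d2*t[1]
    return (p+q)/2,np.linalg.norm(p-q)
def crop(img,x0,y0,x1,y1,f,name,grid=10,gain=1.6):
    c=cv2.resize(img[y0:y1,x0:x1],None,fx=f,fy=f,interpolation=cv2.INTER_CUBIC)
    c=np.clip(c*gain,0,255).astype(np.uint8)
    for u in range(-(-x0//grid)*grid,x1,grid):
        cv2.line(c,((u-x0)*f,0),((u-x0)*f,6),(0,255,255),1);cv2.putText(c,str(u),((u-x0)*f,18),0,.35,(0,255,255),1)
    for v in range(-(-y0//grid)*grid,y1,grid):
        cv2.line(c,(0,(v-y0)*f),(6,(v-y0)*f),(0,255,255),1);cv2.putText(c,str(v),(8,(v-y0)*f+4),0,.35,(0,255,255),1)
    cv2.imwrite('pics/'+name,c)
E
python3 - <<'E'
from h import *
s=cv2.imread('pics/side0.png');t=cv2.imread('pics/top0.png')
crop(t,160,160,300,290,5,'t_case.png');crop(t,320,130,430,245,5,'t_rack.png')
crop(s,150,200,390,400,3,'s_case.png',20);crop(s,290,90,420,230,4,'s_rack.png')
E
```

```text
(no output)
```

View pics/t_case.png

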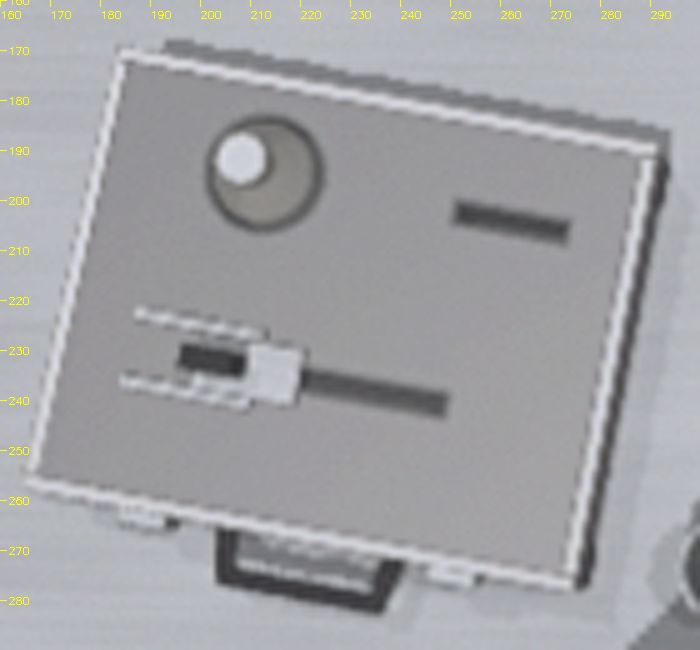

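View pics/t_rack.png

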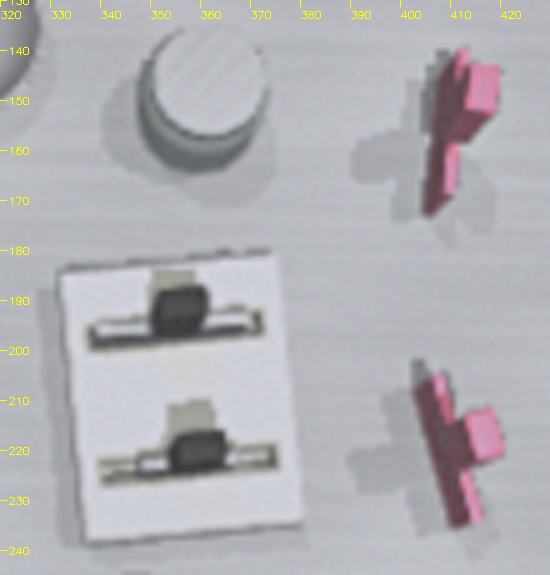

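View pics/s_case.png

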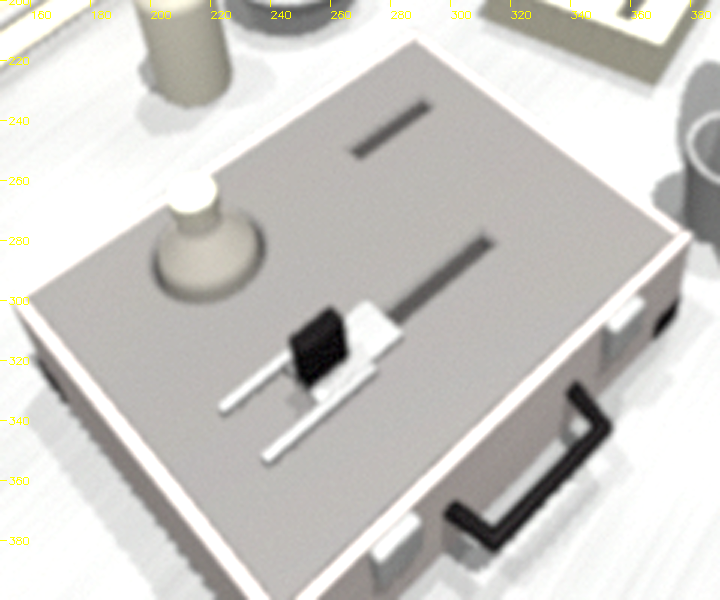

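View pics/s_rack.png

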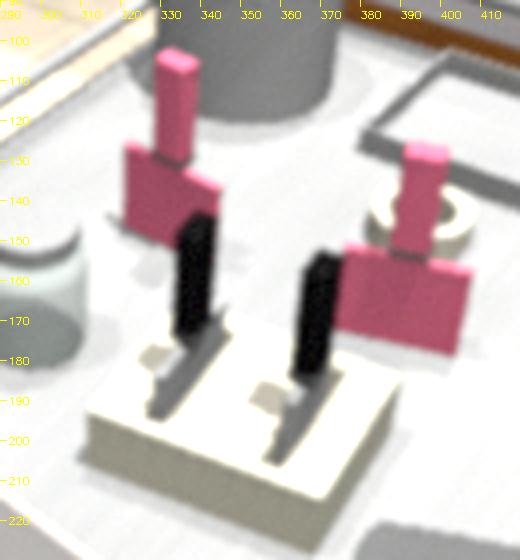

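Run:
```python
from h import *
s=cv2.imread('pics/side0.png');t=cv2.imread('pics/top0.png')
crop(t,330,178,382,242,9,'t_rack2.png',5,1.3);crop(s,308,140,398,225,8,'s_rack2.png',5,1.3)
# top-view points at given heights
rk=[at('top',p,50) for p in [(332,184),(374,180.5),(380,234.5),(337.5,238.5)]]
cs=[at('top',p,95) for p in [(183.5,170.5),(291.5,189.5),(275,276.5),(166,256)]]
for n,c in(('rack',rk),('case',cs)):
    c=np.array(c);print(n,c.round(1).tolist(),c.mean(0).round(1),[np.linalg.norm(c[i]-c[(i+1)%4]).round(1) for i in range(4)],[np.degrees(np.arctan2(*(c[(i+1)%4]-c[i])[1::-1])).round(1) for i in range(4)])
```

```text
rack [[660.6, -117.4, 50.0], [673.7, -242.4, 50.0], [513.1, -261.3, 50.0], [499.0, -136.4, 50.0]] [ 586.6 -189.4   50. ] [np.float64(125.7), np.float64(161.7), np.float64(125.7), np.float64(162.8)] [np.float64(-84.0), np.float64(-173.3), np.float64(96.4), np.float64(6.7)]
case [[684.7, 314.6, 95.0], [635.1, -0.4, 95.0], [386.2, 39.5, 95.0], [437.2, 351.6, 95.0]] [535.8 176.3  95. ] [np.float64(318.9), np.float64(252.1), np.float64(316.3), np.float64(250.3)] [np.float64(-99.0), np.float64(170.9), np.float64(80.7), np.float64(-8.5)]
```

View pics/t_rack2.png

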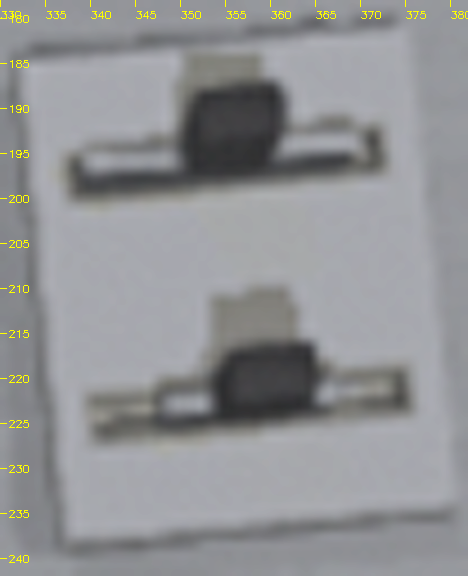

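View pics/s_rack2.png

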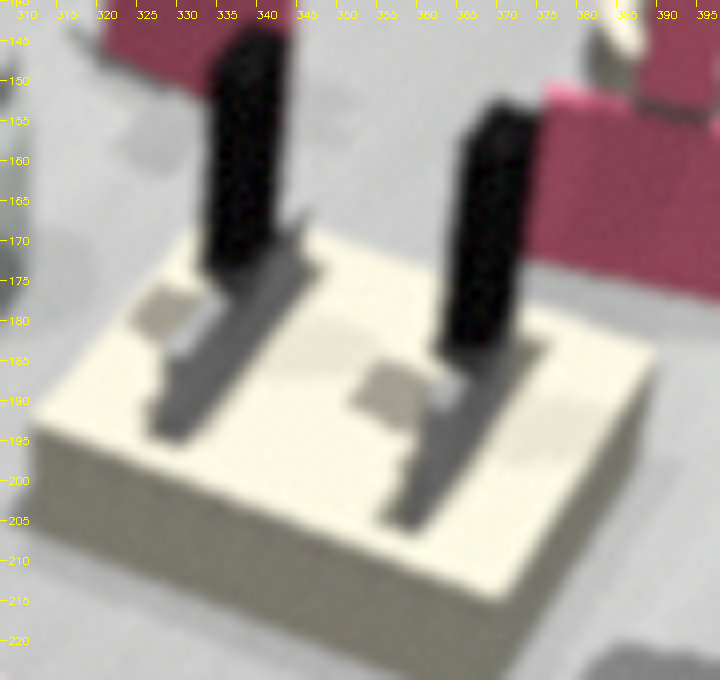

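```bash
cat > fit.py <<'E'
from h import *
from scipy.optimize import least_squares
def w(p,l):
    c,s=np.cos(p[2]),np.sin(p[2]);l=np.array(l,float)
    return np.c_[p[0]+c*l[:,0]-s*l[:,1],p[1]+s*l[:,0]+c*l[:,1],l[:,2]]
def fit(obs,p0):
    def f(p,names):
        return np.concatenate([(proj(n,w(p,[o[1] for o in obs if o[0]==n]))-[o[2] for o in obs if o[0]==n]).ravel() for n in names])
    names=sorted({o[0] for o in obs});out={}
    for S in [[n] for n in names]+([names] if len(names)>1 else []):
        q=least_squares(f,p0,args=(S,),loss='soft_l1',x_scale=[10,10,.05]);out['+'.join(S)]=q.x
        print(S,q.x[:2].round(1),np.degrees(q.x[2]).round(2),f(q.x,S).reshape(-1,2).round(1).tolist())
    return out
E
python3 - <<'E'
from fit import *
T,S='top','side'
case=[(T,(130,160,95),(183.5,170)),(T,(130,-160,95),(292,189.5)),(T,(-130,-160,95),(275.3,277)),(T,(-130,160,95),(165.5,256.5)),
(T,(70,-85,95),(262.4,204.4)),(T,(-40,-68,95),(249.3,240.9)),
(S,(70,-85,95),(280.3,243)),(S,(-40,-69,95),(313.3,280)),(S,(130,-160,95),(288.3,213.3)),(S,(-130,-160,95),(380,279)),(S,(130,160,95),(156,301))]
fit(case,[536,176,-.157])
rack=[(T,(80,65,50),(332,184)),(T,(80,-65,50),(375,180)),(T,(-80,-65,50),(380.3,234.7)),(T,(-80,65,50),(337,239)),
(S,(-80,65,50),(310,192)),(S,(-80,65,0),(309,205)),(S,(-80,-65,50),(370,214)),(S,(80,-65,50),(389,184))]
rack=rack[:4]+[(S,(80,65,50),(311,193)),(S,(-80,65,50),(369,215)),(S,(-80,-65,50),(389,184))]
fit(rack,[587,-189,.11])
print(tri((337.5,144.5),(355.8,191)), tri((369,153),(359.5,219)))
E
```

```text
['side'] [532.  180.4] -8.91 [[0.3, 0.2], [0.2, -0.2], [-0.3, -3.2], [1.8, 0.2], [-3.8, -0.0]]
['top'] [535.2 176.3] -9.01 [[0.3, -0.8], [0.1, -1.2], [-0.1, 1.1], [-0.7, 1.4], [0.2, -0.2], [0.1, 0.0]]
['side', 'top'] [533.5 178.3] -8.98 [[0.4, -0.8], [0.2, -1.3], [-0.1, -4.0], [1.7, -0.8], [-3.4, -1.4], [-0.5, -0.2], [-0.6, -0.6], [-0.7, 1.7], [-1.4, 2.0], [-0.5, 0.3], [-0.6, 0.6]]
['side'] [ 587.3 -187.2] 6.67 [[-0.6, -0.2], [0.3, 0.2], [0.2, -0.1]]
['top'] [ 586.5 -190. ] 6.22 [[-0.3, 0.6], [0.2, 0.7], [0.4, -0.5], [-0.3, -0.8]]
['side', 'top'] [ 587.1 -189. ] 6.23 [[-0.1, -0.8], [0.5, -0.1], [0.7, -0.2], [-0.6, 0.4], [-0.1, 0.5], [0.1, -0.7], [-0.6, -1.0]]
(array([ 625.36784559, -179.5401518 ,  172.26141931]), np.float64(5.199552374380798)) (array([ 547.96313069, -190.80652027,  174.95156052]), np.float64(3.1764952913655002))
```

Run:
```python
from h import *
t=cv2.imread('pics/top0.png');s=cv2.imread('pics/side0.png')
crop(t,180,215,255,250,10,'t_k.png',5,1.5);crop(s,215,295,300,360,8,'s_k.png',5,1.5)
th=np.radians(-9);R=np.array([[np.cos(th),-np.sin(th)],[np.sin(th),np.cos(th)]])
for j in(0,6,12):
  for z in (102,141):
    P=[np.r_[R@[-40+a,50+j+b]+[534,178],z] for a in(-7,7) for b in(-15,15)]
    print(j,z,proj('top',P).round(1).tolist(),proj('side',P).round(1).tolist())
```

```text
0 102 [[212.4, 237.2], [202.1, 235.3], [213.4, 232.3], [203.1, 230.5]] [[272.9, 314.9], [259.0, 326.7], [267.6, 309.7], [253.7, 321.2]]
0 141 [[209.2, 236.5], [198.6, 234.5], [210.3, 231.5], [199.7, 229.6]] [[271.3, 302.2], [256.8, 314.2], [265.8, 297.0], [251.2, 308.6]]
6 102 [[210.3, 236.8], [200.0, 235.0], [211.3, 232.0], [201.0, 230.1]] [[270.2, 317.2], [256.1, 329.1], [264.8, 312.0], [250.8, 323.6]]
6 141 [[207.1, 236.1], [196.5, 234.2], [208.1, 231.1], [197.6, 229.2]] [[268.5, 304.6], [253.8, 316.6], [262.9, 299.3], [248.2, 311.0]]
12 102 [[208.3, 236.4], [197.9, 234.6], [209.2, 231.6], [198.9, 229.7]] [[267.4, 319.5], [253.2, 331.5], [262.1, 314.2], [247.9, 326.0]]
12 141 [[205.0, 235.7], [194.4, 233.8], [206.0, 230.7], [195.4, 228.8]] [[265.6, 306.9], [250.7, 319.1], [260.0, 301.6], [245.2, 313.5]]
```

View pics/t_k.png

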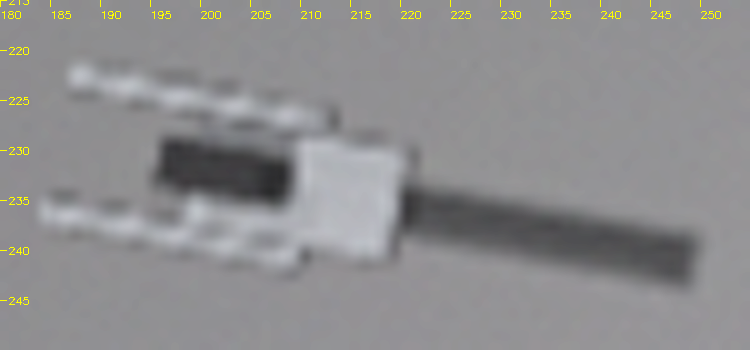

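View pics/s_k.png

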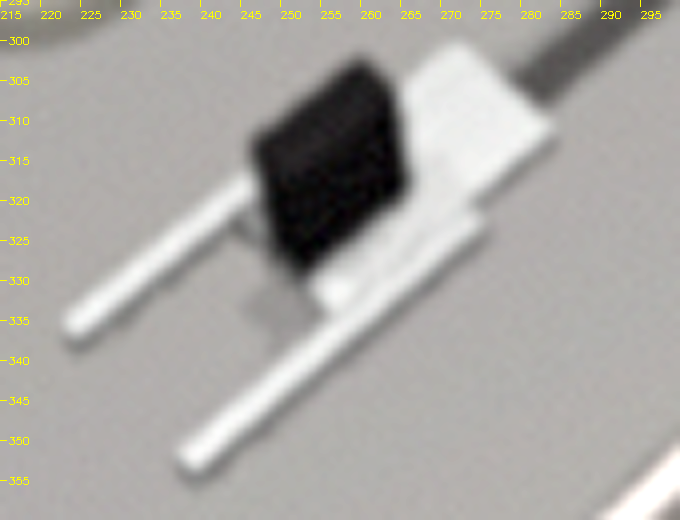

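```bash
python3 -m crank '[[0,-6.05,0,0,0,0,-1],[0,-6.05,0,0,0,0,-1],[0,-6.05,0,0,0,0,-1],[0,-6.05,0,0,0,0,-1],[0,-6.05,0,0,0,0,-1],[0,-6.05,0,0,0,0,-1],[0,-6.05,0,0,0,0,-1],[0,-6.05,0,0,0,0,-1],[0,-6.05,0,0,0,0,-1],[0,-6.05,0,0,0,0,-1]]' 40
cat > d.py <<'E'
# displacement in tool axes to a world target (TCP) and yaw
from h import *
import sys
def go(x,y,z,yaw):
    s=r.sense();R=Ro.from_euler('xyz',s['tcp_rot'])
    d=R.inv().apply(np.array([x,y,z])-s['eef_pos'])/10
    Rt=Ro.from_euler('xyz',[-np.pi/2,0,np.radians(yaw)])
    print('clock',s['clock'].round(2) if hasattr(s['clock'],'round') else s['clock'],'pos',s['eef_pos'].round(1),'rot',np.degrees(s['tcp_rot']).round(2),'F',s['contact_force'].round(1),'op',round(s['opening'],3))
    print('shift cm',d.round(2),'turn deg',np.degrees((R.inv()*Rt).as_rotvec()).round(2))
go(*map(float,sys.argv[1:5]))
E
python3 d.py 497.7 204 200 -9
```

```text
clock: 0.93
eef_pos: [218.9, -581.8, 237.0]
tcp_rot: [-1.562, 0.005, -0.109]
contact_force: [-0.1, -0.4, -0.1]
opening: -0.003
clock 0.9333 pos [ 218.9 -581.8  237. ] rot [-89.48   0.26  -6.22] F [-0.1 -0.4 -0.1] op -0.003
shift cm [19.22  4.34 81.11] turn deg [-0.51  2.77 -0.27]
```

```bash
python3 -m crank '[[-0.5,2.77,-0.27,0.96,-0.05,4,-1],[0,0,0,0.96,-0.05,4,-1],[0,0,0,0.96,-0.05,4,-1],[0,0,0,0.96,-0.05,4,-1],[0,0,0,0.96,-0.05,4,-1],[0,0,0,0.96,-0.05,4,-1],[0,0,0,0.96,-0.05,4,-1],[0,0,0,0.96,-0.05,4,-1],[0,0,0,0.96,-0.05,4,-1],[0,0,0,0.96,-0.05,4,-1]]'
python3 d.py 497.7 204 200 -9
```

```text
clock: 1.77
eef_pos: [368.0, -196.9, 238.0]
tcp_rot: [-1.571, 0.002, -0.156]
contact_force: [1.2, -0.7, -0.5]
opening: 0.001
clock 1.7667 pos [ 368.  -196.9  238. ] rot [-89.99   0.13  -8.91] F [ 1.2 -0.7 -0.5] op 0.001
shift cm [ 6.61  3.79 41.61] turn deg [-0.01  0.09 -0.13]
```

```bash
python3 -m crank '[[0,0,0,0.66,0.2,4.1,-1],[0,0,0,0.66,0.3,4.1,-1],[0,0,0,0.66,0.4,4.1,-1],[0,0,0,0.66,0.4,4.1,-1],[0,0,0,0.66,0.4,4.1,-1],[0,0,0,0.66,0.4,4.1,-1],[0,0,0,0.66,0.4,4.1,-1],[0,0,0,0.66,0.4,4.1,-1],[0,0,0,0.66,0.4,4.1,-1],[0,0,0,0.66,0.4,4.1,-1]]'
python3 d.py 497.7 204 122 -9
python3 - <<'E'
from h import *
t=cams.grab_frame('top');s=cams.grab_frame('side')
crop(t,160,160,310,280,5,'t1.png');crop(s,150,150,400,360,3,'s1.png',20)
e=r.sense()['eef_pos'];print(proj('top',e-[0,0,11]),proj('side',e-[0,0,11]))
E
```

```text
clock: 2.6
eef_pos: [491.9, 199.5, 202.1]
tcp_rot: [-1.571, -0.002, -0.155]
contact_force: [1.5, 0.0, -0.3]
opening: -0.004
clock 2.6 pos [491.9 199.5 202.1] rot [-90.04  -0.11  -8.87] F [ 1.5  0.  -0.3] op -0.004
shift cm [0.49 8.01 0.54] turn deg [0.04 0.13 0.11]
[[211.57960073 235.55637501]] [[276.40099256 276.69585099]]
```

View pics/t1.png

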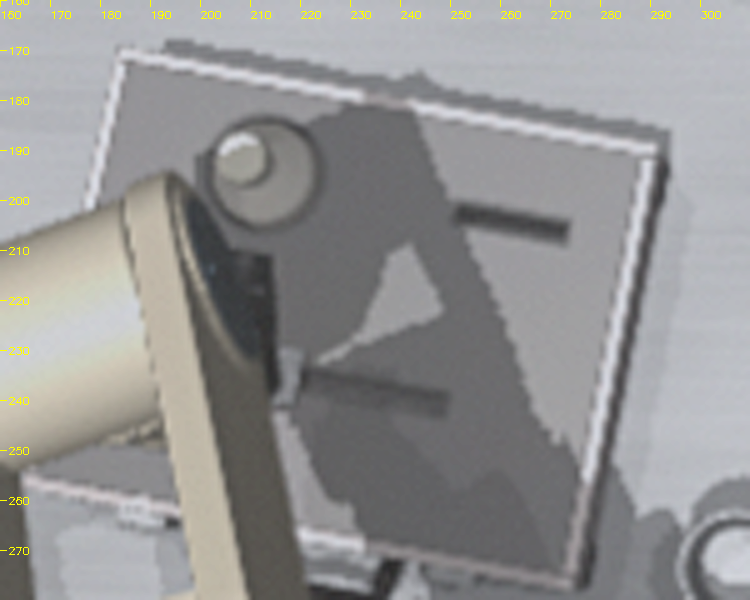

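View pics/s1.png

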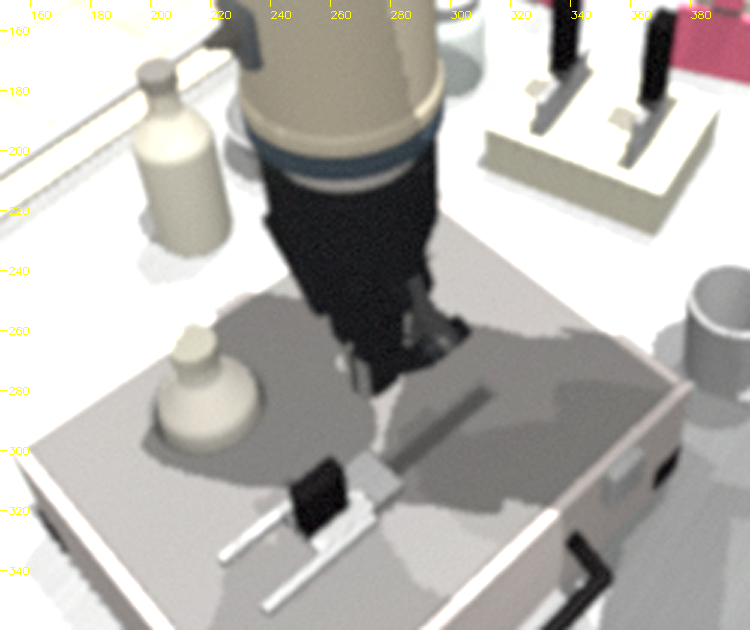

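```bash
python3 -m crank '[[0,0,0,0.25,1.4,0.1,-1],[0,0,0,0.24,1.4,0.1,-1],[0,0,0,0,1.4,0,-1],[0,0,0,0,1.4,0,-1],[0,0,0,0,1.0,0,-1],[0,0,0,0,0.6,0,-1],[0,0,0,0,0.3,0,-1],[0,0,0,0,0,0,-1],[0,0,0,0,0,0,-1],[0,0,0,0,0,0,-1]]'
python3 d.py 497.7 204 122 -9
python3 - <<'E'
from h import *
s=cams.grab_frame('side')
crop(s,150,200,350,360,4,'s2.png',20)
E
```

```text
clock: 3.53
eef_pos: [497.6, 204.3, 122.7]
tcp_rot: [-1.572, -0.0, -0.147]
contact_force: [0.3, 0.0, 0.5]
opening: -0.003
clock 3.5333 pos [497.6 204.3 122.7] rot [-9.004e+01 -2.000e-02 -8.410e+00] F [0.3 0.  0.5] op -0.003
shift cm [ 0.01  0.07 -0.03] turn deg [0.04 0.59 0.02]
```

View pics/s2.png

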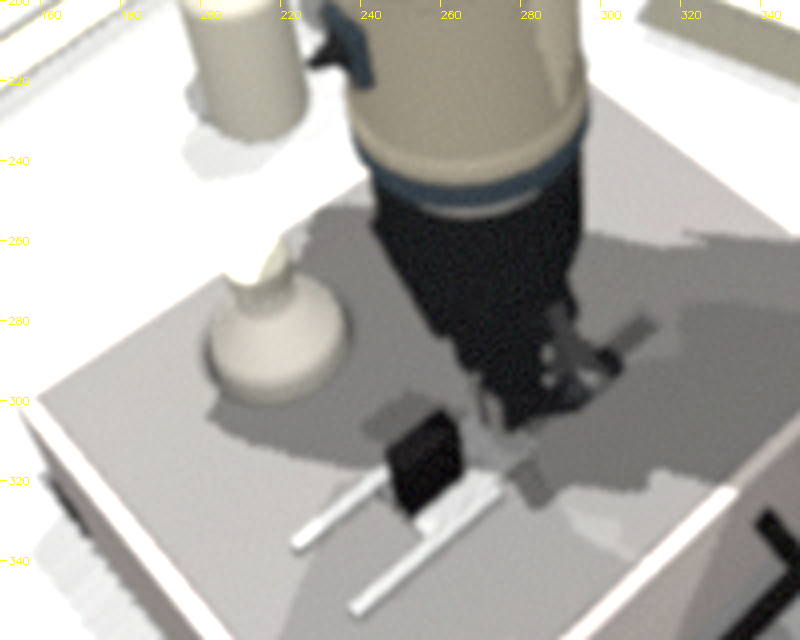

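```bash
python3 -m crank '[[0,0.6,0,0,-0.03,0.6,-1],[0,0,0,0,-0.03,0.6,-1],[0,0,0,0,-0.03,0.6,-1],[0,0,0,0,-0.03,0.6,-1],[0,0,0,0,-0.03,0.6,-1],[0,0,0,0,-0.03,0.5,-1],[0,0,0,0,-0.03,0.5,-1],[0,0,0,0,-0.03,0.5,-1],[0,0,0,0,-0.03,0.5,-1],[0,0,0,0,0,0,-1]]'
python3 d.py 504.7 248.4 122 -9
python3 - <<'E'
from h import *
s=cams.grab_frame('side')
crop(s,150,200,350,360,4,'s3.png',20)
E
```

```text
clock: 4.42
eef_pos: [505.4, 252.0, 126.5]
tcp_rot: [-1.586, -0.0, -0.154]
contact_force: [0.2, 1.4, 0.6]
opening: 0.002
clock 4.4167 pos [505.4 252.  126.5] rot [-9.086e+01 -2.000e-02 -8.810e+00] F [0.2 1.4 0.6] op 0.002
shift cm [-0.01  0.45 -0.36] turn deg [0.86 0.19 0.02]
```

View pics/s3.png

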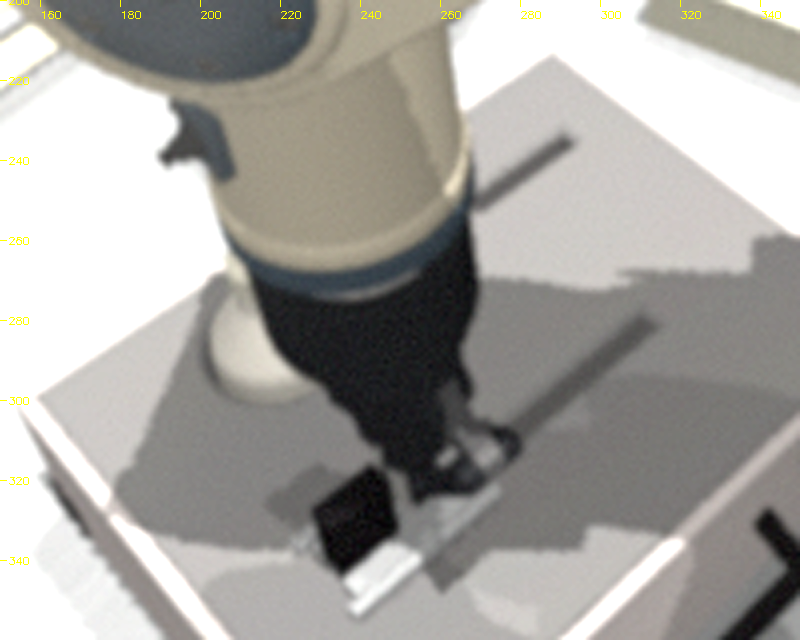

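```bash
python3 -m crank '[[0.4,0,0,0,0,-1,-1],[0.4,0,0,0,-2.0,-1,-1],[0,0,0,0,-3.0,-1,0],[0,0,0,0,-3.0,-2,1],[0,-2,0,0,-2.0,-3,1],[0,-3,0,0,-1,-4,1],[0,-3,0,0,-0.05,-4,1],[0,-3,0,0,-0.05,-4,1],[0,-2,0,0,-0.05,-4,1],[0,-2,0,0,-0.05,-4,1]]'
python3 d.py 626 -182 215 6.3
```

```text
clock: 5.3
eef_pos: [490.9, -28.8, 244.2]
tcp_rot: [-1.56, -0.014, 0.13]
contact_force: [1.0, 0.2, 0.2]
opening: 0.999
clock 5.3 pos [490.9 -28.8 244.2] rot [-89.4   -0.78   7.42] F [1.  0.2 0.2] op 0.999
shift cm [ 11.38   2.89 -16.97] turn deg [-0.61  1.13  0.77]
```

```bash
python3 -m crank '[[-0.6,1.1,0.7,2,0.2,-3,1],[0,0,0,2,0.2,-3,1],[0,0,0,2,0.2,-3,1],[0,0,0,2,0.2,-3,1],[0,0,0,2,0.2,-2.5,1],[0,0,0,1,0.4,-1.8,1],[0,0,0,0,0.4,0,1],[0,0,0,0,0,0,1],[0,0,0,0,-0.05,0,1],[0,0,0,0,-0.05,0,1]]'
python3 d.py 626 -182 142 6.3;python3 - <<'E'
from h import *
t=cams.grab_frame('top');s=cams.grab_frame('side')
crop(t,310,130,410,250,5,'t4.png');crop(s,250,80,420,230,4,'s4.png',10)
crop(t,150,150,310,290,4,'t4c.png')
E
```

```text
clock: 6.13
eef_pos: [622.2, -195.1, 228.7]
tcp_rot: [-1.568, -0.014, 0.104]
contact_force: [0.1, 0.1, 0.4]
opening: 1.001
clock 6.1333 pos [ 622.2 -195.1  228.7] rot [-89.83  -0.82   5.96] F [0.1 0.1 0.4] op 1.001
shift cm [0.39 8.68 1.24] turn deg [-0.17 -0.34  0.82]
```

View pics/t4.png

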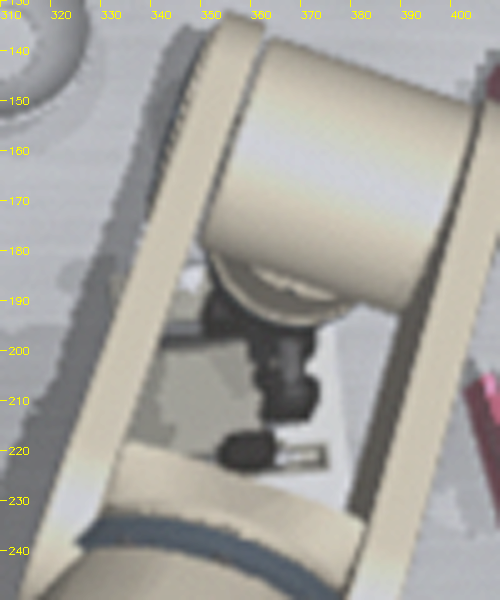

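View pics/s4.png

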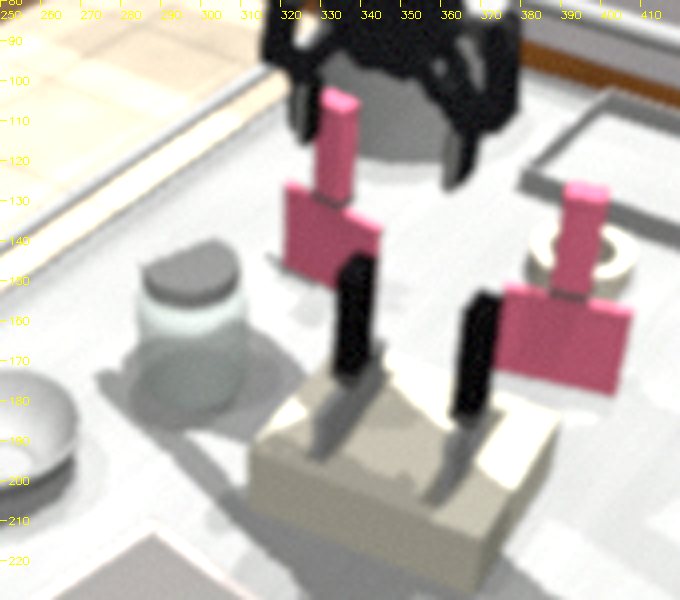

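View pics/t4c.png

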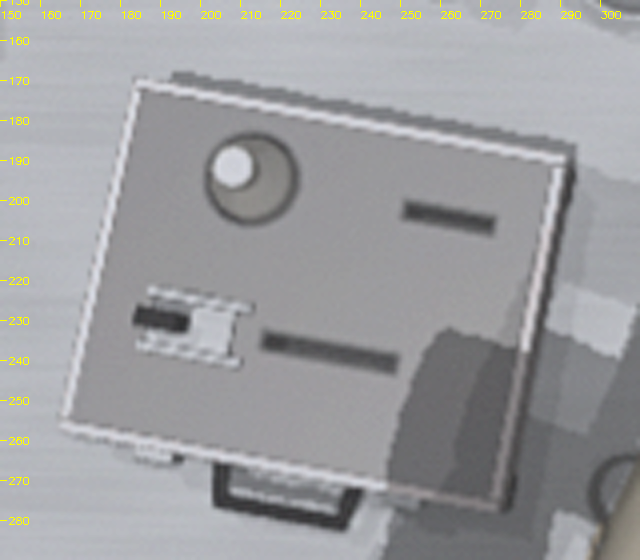

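Run:
```python
from h import *
e=np.array([622.2,-195.1,228.7]);th=np.radians(6);X=np.array([np.cos(th),np.sin(th),0]);Z=np.array([-np.sin(th),np.cos(th),0])
for z in(2,-11):print(proj('side',[e+[0,0,z]+s*X*48 for s in(-1,0,1)]+[e+[0,0,z]+42*s*X+11*q*Z for s in (-1,1) for q in (-1,1)]).round(1).tolist())
print('handle top if at rackfit',proj('side',[[626.9,-184.7,168]]),proj('top',[[626.9,-184.7,168]]))
print('slot',at('top',(232.4,238),95),at('top',(215.5,235),95),at('top',(249.3,240.9),95))
```

```text
[[364.0, 126.6], [344.8, 120.7], [326.2, 115.0], [363.6, 123.5], [359.5, 128.1], [330.7, 113.6], [326.2, 117.8]]
[[363.5, 131.5], [344.4, 125.6], [326.1, 119.9], [363.1, 128.5], [359.0, 133.1], [330.5, 118.5], [326.1, 122.8]]
handle top if at rackfit [[339.15105865 144.95073356]] [[357.17227741 189.85315348]]
slot [492.2785724 164.1903182  95.       ] [499.82735865 212.84786907  95.        ] [485.01859973 115.68111146  95.        ]
```

```bash
python3 -m crank '[[-0.2,-0.3,0.8,0.35,0.5,0.7,1],[0,0,0,0,0.5,0.7,1],[0,0,0,0,0.3,0,1],[0,0,0,0,0,0,1],[0,0,0,0,0,0,1],[0,0,0,0,0,0,1],[0,0,0,0,0,0,1],[0,0,0,0,0,0,1],[0,0,0,0,0,0,1],[0,0,0,0,0,0,1]]'
python3 d.py 625.5 -181 142 6.3
```

```text
clock: 7.07
eef_pos: [624.1, -176.0, 216.4]
tcp_rot: [-1.572, -0.001, 0.114]
contact_force: [0.7, -0.7, 0.1]
opening: 1.002
clock 7.0667 pos [ 624.1 -176.   216.4] rot [-9.008e+01 -4.000e-02  6.530e+00] F [ 0.7 -0.7  0.1] op 1.002
shift cm [ 0.08  7.44 -0.5 ] turn deg [0.08 0.23 0.04]
```

```bash
python3 -m crank '[[0,0.2,0,0.08,1.2,-0.3,1],[0,0,0,0,1.4,0,1],[0,0,0,0,1.4,0,1],[0,0,0,0,1.4,0,1],[0,0,0,0,0.8,0,1],[0,0,0,0,0.4,0,1],[0,0,0,0,0.2,0,1],[0,0,0,0,0,0,1],[0,0,0,0,0,0,1],[0,0,0,0,0,0,1]]'
python3 d.py 625.5 -181 142 6.3;python3 - <<'E'
from h import *
s=cams.grab_frame('side')
crop(s,270,60,410,220,4,'s5.png',10)
E
```

```text
clock: 7.9
eef_pos: [626.1, -181.4, 143.0]
tcp_rot: [-1.573, -0.002, 0.108]
contact_force: [0.2, 0.3, -0.5]
opening: 1.001
clock 7.9 pos [ 626.1 -181.4  143. ] rot [-90.15  -0.14   6.18] F [ 0.2  0.3 -0.5] op 1.001
shift cm [-0.05  0.1   0.05] turn deg [ 0.15 -0.12  0.14]
```

View pics/s5.png

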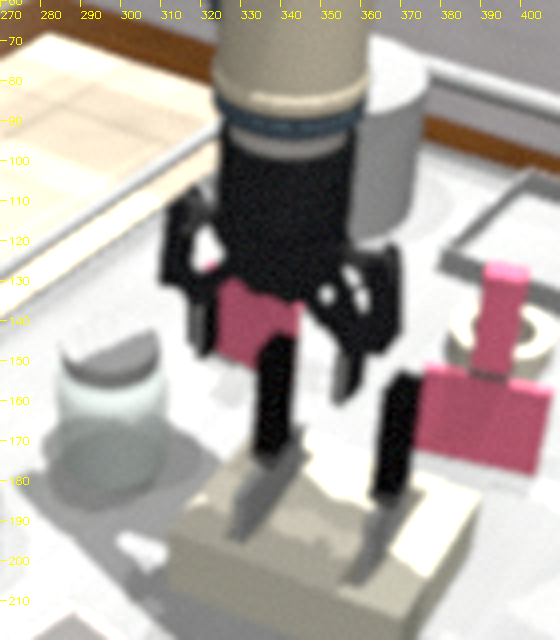

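```bash
python3 -m crank '[[0,0,0,0,0,0,0],[0,0,0,0,-0.04,0,-1],[0,0,0,0,-0.04,0,-1],[0,0,0,0,-0.04,0,-1],[0,0,0,0,-0.04,0,-1],[0,0,0,0,-0.04,0,-1],[0,0,0,0,-0.04,0,-1],[0,0,0,0,-0.04,0,-1],[0,0,0,0,-0.04,0,-1],[0,0,0,0,-0.04,0,-1]]' 60
python3 d.py 625.5 -181 142 6.3;python3 - <<'E'
from h import *
s=cams.grab_frame('side')
crop(s,270,60,410,220,4,'s6.png',10)
E
```

```text
clock: 8.78
eef_pos: [626.7, -181.5, 148.8]
tcp_rot: [-1.574, -0.005, 0.108]
contact_force: [0.3, 0.6, -1.3]
opening: 0.198
clock 8.7833 pos [ 626.7 -181.5  148.8] rot [-90.2   -0.28   6.19] F [ 0.3  0.6 -1.3] op 0.198
shift cm [-0.12  0.68  0.07] turn deg [ 0.2  -0.11  0.28]
```

View pics/s6.png

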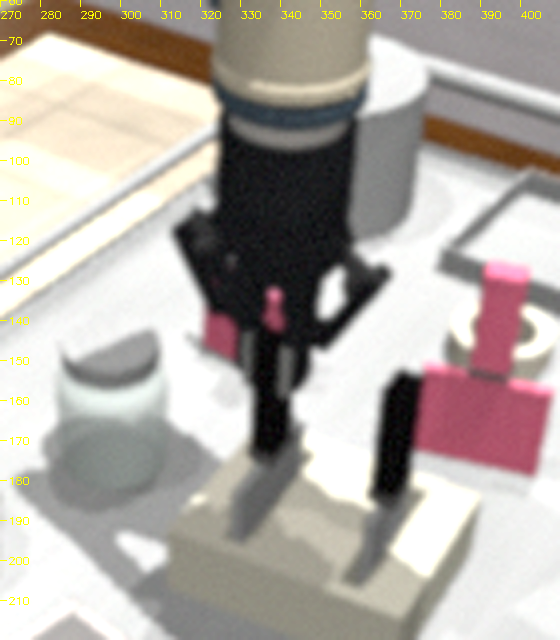

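```bash
python3 -m crank '[[0,0,0,0,-0.6,0,-1],[0,0,0,0,-1,0,-1],[0,0,0,0,-1.2,0,-1],[0,0,0,0,-1.6,0,-1],[0,0,0,0,-2,0,-1],[0,0,0,0,-2,0,-1],[0,0,0,0,-2,0,-1],[0,0,0,0,-2,0,-1],[0,0,0,0,-1.6,0,-1],[0,0,0,0,-0.5,0,-1]]'
python3 d.py 491.5 164 285 -9;python3 - <<'E'
from h import *
s=cams.grab_frame('side');t=cams.grab_frame('top')
crop(s,270,20,410,220,4,'s7.png',10);crop(t,310,130,410,250,5,'t7.png')
E
```

```text
clock: 9.67
eef_pos: [625.2, -180.8, 308.7]
tcp_rot: [-1.575, -0.006, 0.108]
contact_force: [0.5, -0.2, -1.3]
opening: 0.201
clock 9.6667 pos [ 625.2 -180.8  308.7] rot [-90.24  -0.36   6.19] F [ 0.5 -0.2 -1.3] op 0.201
shift cm [-9.59  2.17 35.73] turn deg [ 0.19 15.19  0.39]
```

View pics/s7.png

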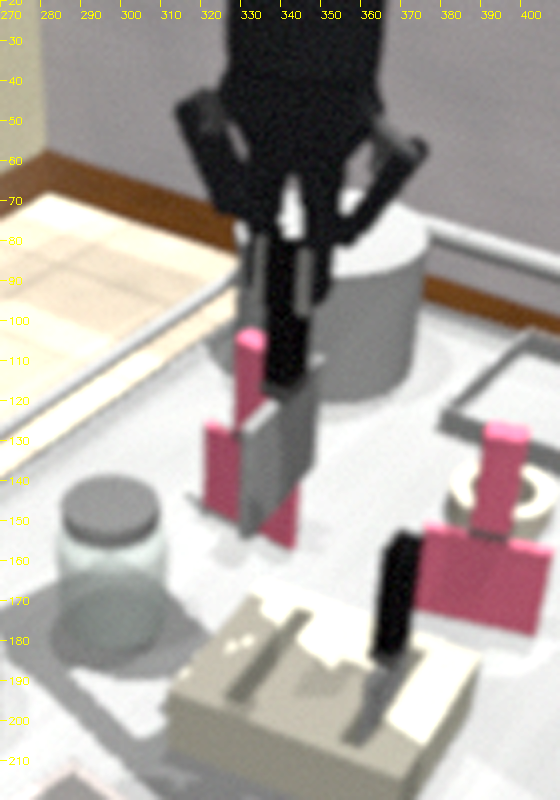

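View pics/t7.png

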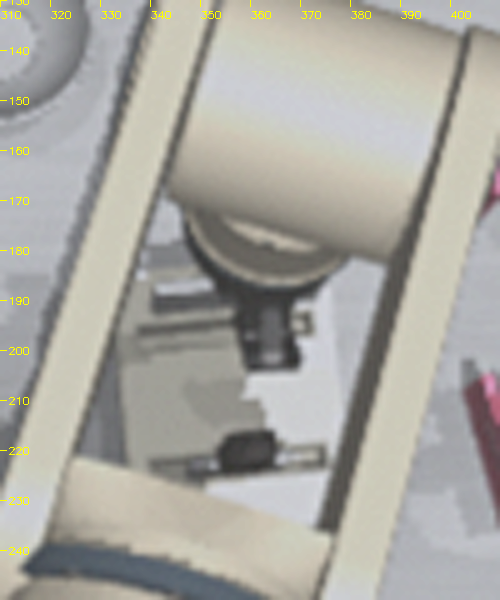

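```bash
python3 -m crank '[[0.2,1,0.3,-0.5,0,2,-1],[0,2,0,-1.2,0,3.3,-1],[0,2,0,-1.3,0,3.5,-1],[0,2,0,-1.4,0,3.5,-1],[0,2,0,-1.5,0,3.5,-1],[0,2,0,-1.6,0,3.5,-1],[0,2,0,-1.7,0,3.5,-1],[0,2,0,-1.8,0,3.4,-1],[0,0,0,-1.5,0,2.5,-1],[0,0,0,-0.8,0,1.2,-1]]'
python3 d.py 491.5 164 260 -9
```

```text
clock: 10.6
eef_pos: [490.3, 130.7, 294.7]
tcp_rot: [-1.575, 0.015, -0.176]
contact_force: [0.2, -0.1, -2.0]
opening: 0.2
clock 10.6 pos [490.3 130.7 294.7] rot [-90.25   0.84 -10.06] F [ 0.2 -0.1 -2. ] op 0.2
shift cm [-0.41  3.46  3.32] turn deg [ 0.24 -1.05 -0.84]
```

```bash
python3 -m crank '[[0.2,-1,-0.8,-0.2,0.6,0.8,-1],[0,0,0,-0.2,0.8,1,-1],[0,0,0,0,0.8,0.8,-1],[0,0,0,0,0.6,0.3,-1],[0,0,0,0,0.3,0.1,-1],[0,0,0,0,0.1,0,-1],[0,0,0,0,0,0,-1],[0,0,0,0,0,0,-1],[0,0,0,0,0,0,-1],[0,0,0,0,0,0,-1]]'
python3 d.py 491.5 164 260 -9;python3 - <<'E'
from h import *
s=cams.grab_frame('side');t=cams.grab_frame('top')
cv2.imwrite('pics/s8raw.png',s);cv2.imwrite('pics/t8raw.png',t)
crop(s,230,190,330,310,5,'s8.png',10);crop(t,170,190,290,280,6,'t8.png')
E
```

```text
clock: 11.43
eef_pos: [487.6, 163.4, 255.0]
tcp_rot: [-1.576, 0.009, -0.157]
contact_force: [-0.3, -0.1, -2.0]
opening: 0.201
clock 11.4333 pos [487.6 163.4 255. ] rot [-90.29   0.54  -9.02] F [-0.3 -0.1 -2. ] op 0.201
shift cm [ 0.37 -0.51  0.12] turn deg [ 0.29 -0.01 -0.54]
```

View pics/s8.png

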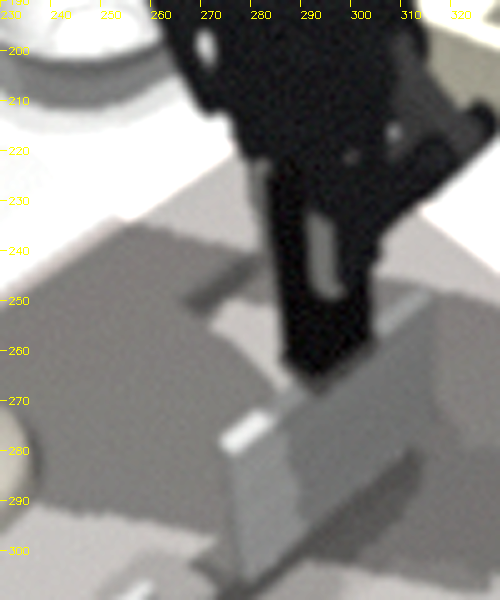

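View pics/t8.png

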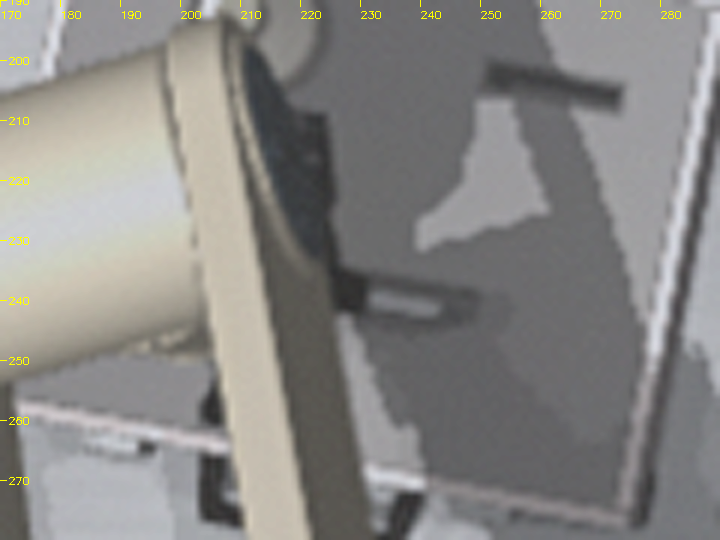

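Run:
```python
from h import *
for n in('side','top'):
    V=cams.camera_info(n)['view'];print(n,(-V[:3,:3].T@V[:3,3]).round())
e=np.array([487.6,163.4,255]);th=np.radians(-9);X=np.array([np.cos(th),np.sin(th),0]);Y=np.array([-np.sin(th),np.cos(th),0])
for h in (141,148):
  o=e-[0,0,h]
  for a in(-4,4):
    for b in(-45,45):
      for z in(0,75): print(h,a,b,z,proj('side',[o+a*X+b*Y+[0,0,z]])[0].round(1),proj('top',[o+a*X+b*Y+[0,0,z]])[0].round(1))
S=np.array([491.5,164,95])
for a in(-5.5,0,5.5):
  for b in(-48,48): print('slot',a,b,proj('side',[S+a*X+b*Y])[0].round(1),proj('top',[S+a*X+b*Y])[0].round(1))
s=cv2.imread('pics/s8raw.png');crop(s,262,235,332,312,10,'s8b.png',5,1.6)
```

```text
side [237. 459. 692.]
top [ 427.  -96. 1508.]
141 -4 -45 0 [315.4 275.5] [246.8 243.6]
141 -4 -45 75 [315.8 249. ] [242.5 242.5]
141 -4 45 0 [277.9 306.9] [215.5 237.9]
141 -4 45 75 [275.1 280.8] [209.4 236.5]
141 4 -45 0 [312.3 273. ] [247.4 240.8]
141 4 -45 75 [312.4 246.4] [243.1 239.5]
141 4 45 0 [274.8 304. ] [216.  235.1]
141 4 45 75 [271.8 277.8] [210.  233.5]
148 -4 -45 0 [315.4 277.8] [247.2 243.7]
148 -4 -45 75 [315.7 251.6] [242.9 242.6]
148 -4 45 0 [278.2 309.1] [216. 238.]
148 -4 45 75 [275.4 283.4] [210.  236.6]
148 4 -45 0 [312.3 275.2] [247.7 240.9]
148 4 -45 75 [312.4 249.1] [243.5 239.6]
148 4 45 0 [275.1 306.2] [216.5 235.2]
148 4 45 75 [272.1 280.4] [210.6 233.7]
slot -5.5 -48 [315.1 280.3] [248.6 243.2]
slot -5.5 48 [275.9 313.6] [215.6 237.2]
slot 0 -48 [313.1 278.6] [249.  241.3]
slot 0 48 [273.8 311.6] [216.  235.3]
slot 5.5 -48 [311.  276.9] [249.3 239.4]
slot 5.5 48 [271.7 309.6] [216.4 233.4]
```

View pics/s8b.png

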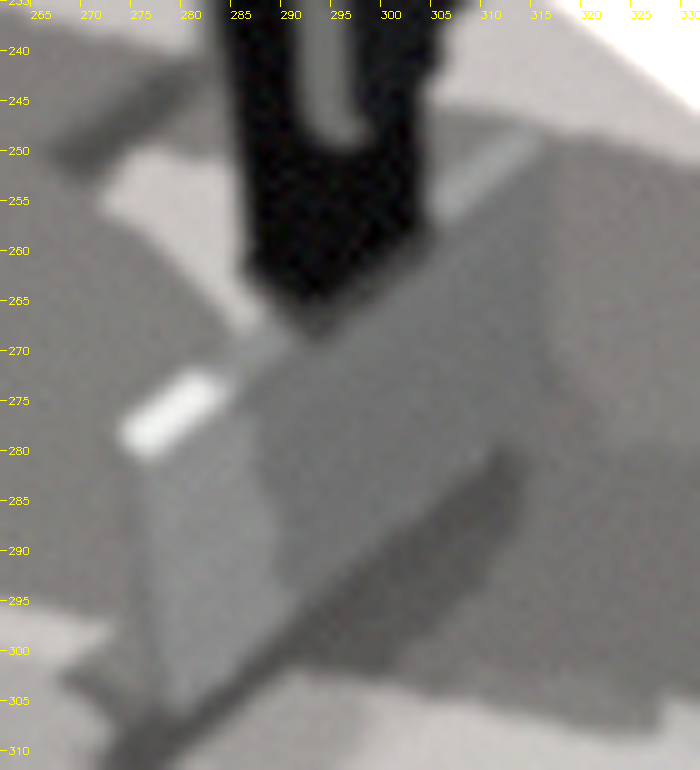

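Run:
```python
from h import *
s=cv2.imread('pics/side0.png');crop(s,270,265,330,315,12,'s0b.png',5,1.5)
t=cv2.imread('pics/t8raw.png');crop(t,215,225,265,255,14,'t8b.png',5,2)
```

```text
(no output)
```

View pics/s0b.png

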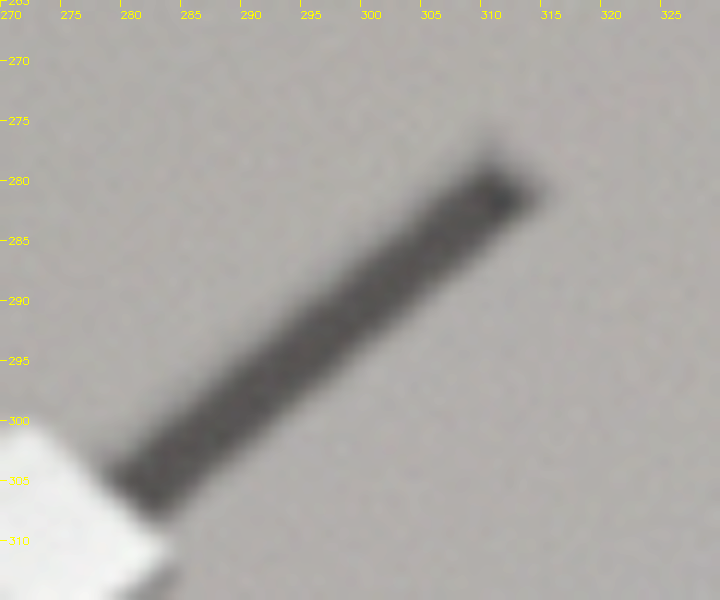

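View pics/t8b.png

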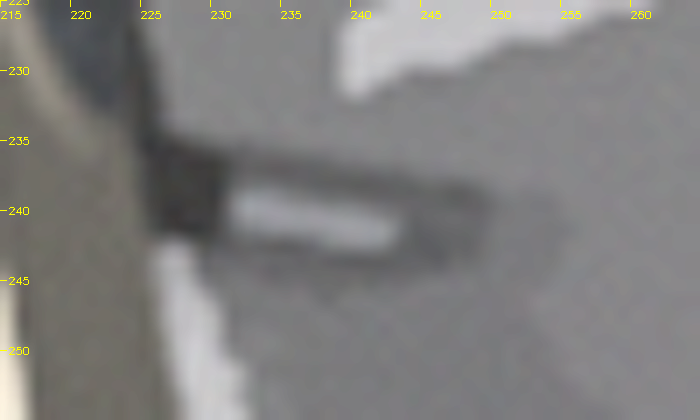

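```bash
python3 -m crank '[[0.3,0,-0.5,0.2,0,0.1,-1],[0,0,0,0.2,0.3,0,-1],[0,0,0,0,0.3,0,-1],[0,0,0,0,0.2,0,-1],[0,0,0,0,0,0,-1],[0,0,0,0,0,0,-1],[0,0,0,0,0,0,-1],[0,0,0,0,0,0,-1],[0,0,0,0,0,0,-1],[0,0,0,0,0,0,-1]]'
python3 d.py 491.8 164.7 240 -9
```

```text
clock: 12.37
eef_pos: [492.3, 163.8, 246.8]
tcp_rot: [-1.569, -0.001, -0.158]
contact_force: [-0.3, 0.2, -2.3]
opening: 0.198
clock 12.3667 pos [492.3 163.8 246.8] rot [-8.992e+01 -8.000e-02 -9.030e+00] F [-0.3  0.2 -2.3] op 0.198
shift cm [-0.07  0.68  0.08] turn deg [-0.08 -0.03  0.08]
```

```bash
python3 -m crank '[[0,0,0,-0.05,0.4,0.08,-1],[0,0,0,0,0.5,0,-1],[0,0,0,0,0.5,0,-1],[0,0,0,0,0.4,0,-1],[0,0,0,0,0.2,0,-1],[0,0,0,0,0,0,-1],[0,0,0,0,0,0,-1],[0,0,0,0,0,0,-1],[0,0,0,0,0,0,-1],[0,0,0,0,0,0,-1]]'
python3 d.py 491.8 164.7 156 -9
python3 - <<'E'
from h import *
s=cams.grab_frame('side');t=cams.grab_frame('top')
cv2.imwrite('pics/s9raw.png',s)
crop(s,252,235,332,325,8,'s9.png',5);crop(t,200,220,265,260,12,'t9.png',5,2)
E
```

```text
clock: 13.2
eef_pos: [492.5, 164.9, 224.6]
tcp_rot: [-1.569, -0.002, -0.158]
contact_force: [0.8, -0.0, -2.1]
opening: 0.203
clock 13.2 pos [492.5 164.9 224.6] rot [-89.91  -0.14  -9.02] F [ 0.8 -0.  -2.1] op 0.203
shift cm [-0.08  6.86 -0.04] turn deg [-0.09 -0.02  0.14]
```

View pics/s9.png

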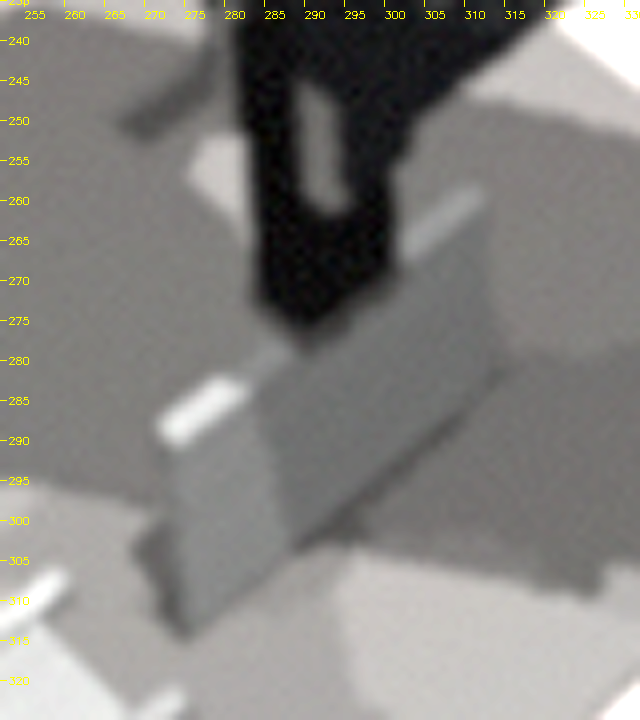

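View pics/t9.png

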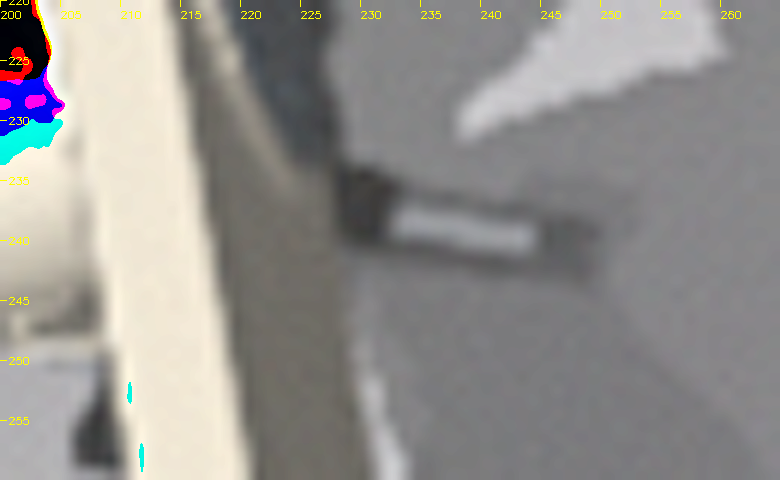

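```bash
python3 -m crank '[[0,0,0,-0.04,0.3,0,-1],[0,0,0,0,0.3,0,-1],[0,0,0,0,0.3,0,-1],[0,0,0,0,0.3,0,-1],[0,0,0,0,0.3,0,-1],[0,0,0,0,0.2,0,-1],[0,0,0,0,0.1,0,-1],[0,0,0,0,0,0,-1],[0,0,0,0,0,0,-1],[0,0,0,0,0,0,-1]]'
python3 d.py 491.8 164.7 156 -9
python3 - <<'E'
from h import *
s=cams.grab_frame('side');t=cams.grab_frame('top')
crop(s,252,235,332,325,8,'s10.png',5)
E
```

```text
clock: 14.13
eef_pos: [492.4, 165.0, 204.6]
tcp_rot: [-1.569, -0.003, -0.158]
contact_force: [1.2, 0.1, -1.5]
opening: 0.202
clock 14.1333 pos [492.4 165.  204.6] rot [-89.89  -0.18  -9.03] F [ 1.2  0.1 -1.5] op 0.202
shift cm [-0.07  4.86 -0.05] turn deg [-0.11 -0.03  0.18]
```

View pics/s10.png

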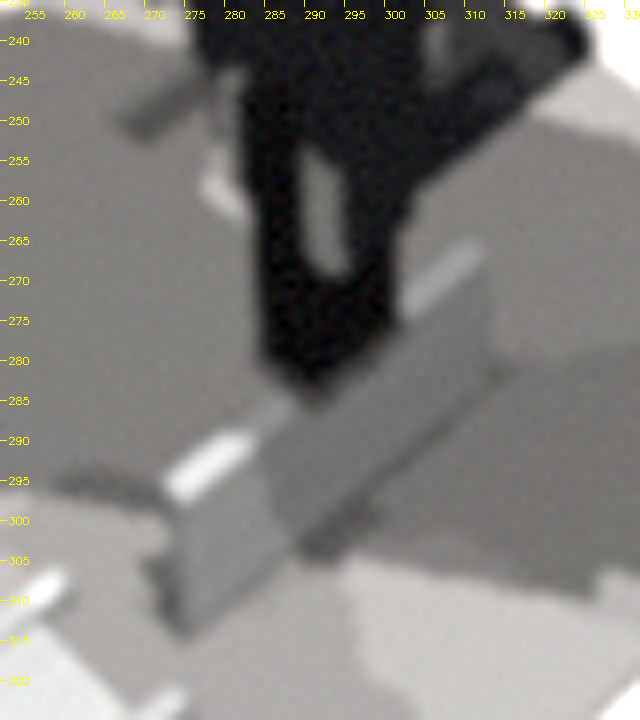

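```bash
python3 -m crank '[[0,0,0.15,-0.03,0.5,0,-1],[0,0,0,0,0.5,0,-1],[0,0,0,0,0.5,0,-1],[0,0,0,0,0.5,0,-1],[0,0,0,0,0.5,0,-1],[0,0,0,0,0.5,0,-1],[0,0,0,0,0.5,0,-1],[0,0,0,0,0.3,0,-1],[0,0,0,0,0.1,0,-1],[0,0,0,0,0,0,-1]]'
python3 d.py 491.8 164.7 156 -9
```

```text
clock: 15.07
eef_pos: [492.6, 165.2, 161.2]
tcp_rot: [-1.569, -0.001, -0.158]
contact_force: [0.9, -0.3, -1.4]
opening: 0.2
clock 15.0667 pos [492.6 165.2 161.2] rot [-8.988e+01 -6.000e-02 -9.030e+00] F [ 0.9 -0.3 -1.4] op 0.2
shift cm [-0.07  0.52 -0.06] turn deg [-0.12 -0.03  0.06]
```

```bash
python3 -m crank '[[0,0,0,0,0.15,0,-1],[0,0,0,0,0.15,0,-1],[0,0,0,0,0.1,0,-1],[0,0,0,0,0.1,0,-1],[0,0,0,0,0.1,0,-1],[0,0,0,0,0.1,0,-1],[0,0,0,0,0,0,-1],[0,0,0,0,0,0,-1],[0,0,0,0,0,0,-1],[0,0,0,0,0,0,-1]]'
python3 d.py 491.8 164.7 156 -9
python3 - <<'E'
from h import *
s=cams.grab_frame('side');t=cams.grab_frame('top')
crop(s,242,225,332,335,7,'s11.png',5)
E
```

```text
clock: 15.9
eef_pos: [492.6, 165.4, 160.0]
tcp_rot: [-1.568, -0.002, -0.157]
contact_force: [1.4, -0.7, -0.9]
opening: 0.204
clock 15.9 pos [492.6 165.4 160. ] rot [-89.84  -0.11  -9.01] F [ 1.4 -0.7 -0.9] op 0.204
shift cm [-0.07  0.4  -0.08] turn deg [-0.16 -0.01  0.11]
```

View pics/s11.png

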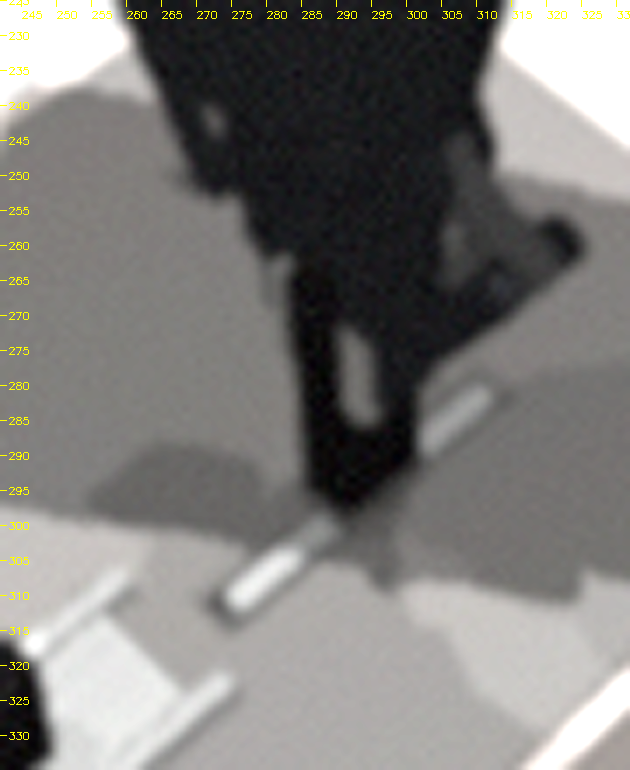

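```bash
python3 -m crank '[[0,0,0,0,0.2,0,-1],[0,0,0,0,0.3,0,-1],[0,0,0,0,0.3,0,-1],[0,0,0,0,0.3,0,-1],[0,0,0,0,0.3,0,-1],[0,0,0,0,0.3,0,-1],[0,0,0,0,0.3,0,-1],[0,0,0,0,0.3,0,-1],[0,0,0,0,0.3,0,-1],[0,0,0,0,0.3,0,-1]]'
python3 d.py 491.8 164.7 156 -9
```

```text
clock: 16.83
eef_pos: [493.1, 165.8, 159.2]
tcp_rot: [-1.567, -0.003, -0.157]
contact_force: [-10.9, -4.6, 37.1]
opening: 0.202
clock 16.8333 pos [493.1 165.8 159.2] rot [-89.8   -0.17  -9.02] F [-10.9  -4.6  37.1] op 0.202
shift cm [-0.11  0.32 -0.13] turn deg [-0.2  -0.02  0.17]
```

```bash
python3 -m crank '[[0,0,0,0,-0.1,0,-1],[0,0,0,-0.05,0,0,-1],[0,0,0,0,0,0,-0.5],[0,0,0,0,0,0,-0.2],[0,0,0,0,0,0,0.2],[0,0,0,0,0,0,0.2],[0,0,0,0,0,0,0.2],[0,0,0,0,0,0,0.2],[0,0,0,0,0,0,0.2],[0,0,0,0,0,0,0.2]]'
python3 d.py 491.8 164.7 156 -9
python3 - <<'E'
from h import *
s=cams.grab_frame('side')
crop(s,242,225,332,335,7,'s12.png',5)
th=np.radians(-9);X=np.array([np.cos(th),np.sin(th),0]);Y=np.array([-np.sin(th),np.cos(th),0])
for z in(90,94): print(z,proj('side',[np.array([492,165,z])+a*X+b*Y for a in(-4,4) for b in (-45,45)]).round(1).tolist())
E
```

```text
clock: 17.67
eef_pos: [492.2, 166.1, 160.2]
tcp_rot: [-1.567, -0.002, -0.157]
contact_force: [0.0, -0.2, -0.2]
opening: 0.604
clock 17.6667 pos [492.2 166.1 160.2] rot [-89.8   -0.11  -9.02] F [ 0.  -0.2 -0.2] op 0.604
shift cm [-0.02  0.42 -0.14] turn deg [-0.2  -0.02  0.11]
90 [[312.9, 282.6], [276.2, 313.7], [309.9, 280.1], [273.2, 310.8]]
94 [[312.9, 281.4], [276.0, 312.5], [309.9, 278.8], [273.0, 309.6]]
```

View pics/s12.png

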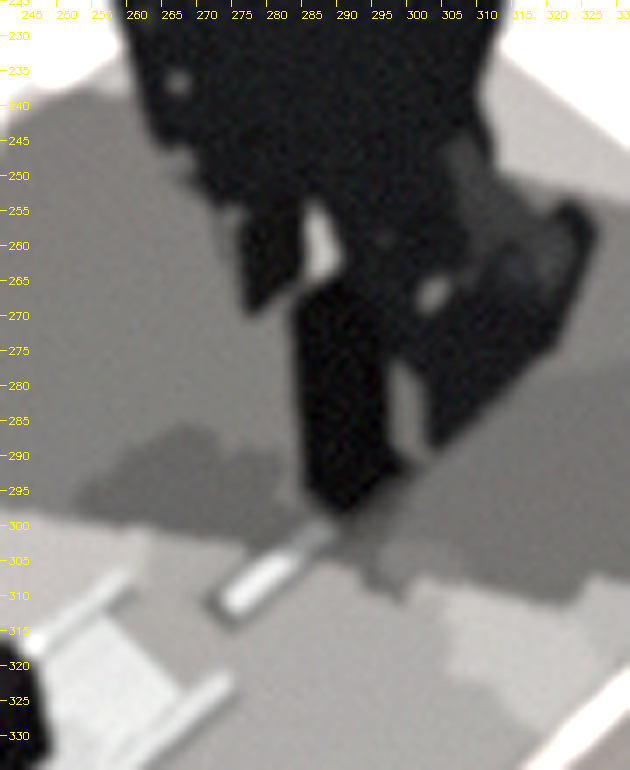

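```bash
python3 -m crank '[[0,0,0,0,0,0,0.6],[0,0,0,0,0,0,0.8],[0,0,0,0,-0.5,0,0.8],[0,0,0,0,-1.5,0,0.8],[0,0,0,0,-2,0,0.8],[0,0,0,0,-2,0,0.8],[0,0,0,0,-1,0,0.5],[0,0,0,0,0,1.5,0],[0,0,0,0,0,3,-1],[0,0,0,0,0,3,-1]]'
python3 d.py 515.5 314.7 220 -9
python3 - <<'E'
from h import *
s=cams.grab_frame('side');t=cams.grab_frame('top')
crop(s,222,200,332,350,5,'s13.png',5)
crop(t,170,190,290,280,6,'t13.png')
E
```

```text
clock: 18.55
eef_pos: [503.1, 237.3, 235.6]
tcp_rot: [-1.569, -0.002, -0.162]
contact_force: [0.1, -0.0, 0.1]
opening: 0.338
clock 18.55 pos [503.1 237.3 235.6] rot [-89.9   -0.09  -9.31] F [ 0.1 -0.   0.1] op 0.338
shift cm [-0.03  1.57  7.83] turn deg [-0.1  -0.31  0.09]
```

View pics/s13.png

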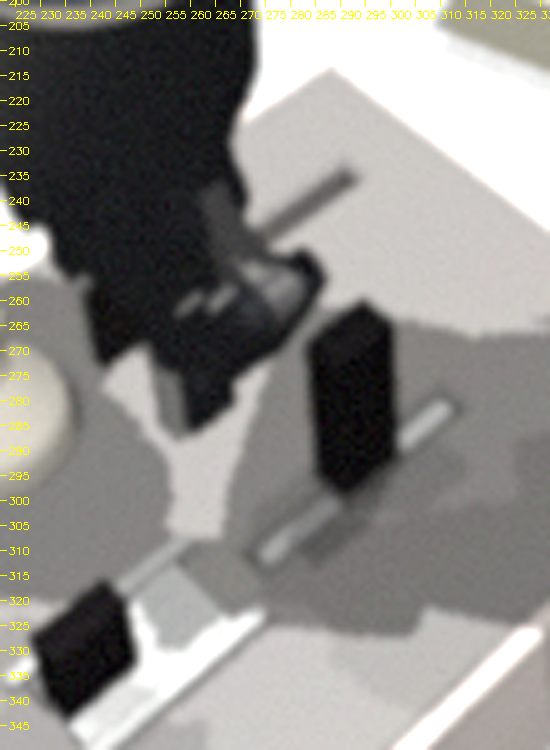

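```bash
python3 -m crank '[[0,-0.3,0,0,0.2,2,-1],[0,0,0,0,0.2,2.5,-1],[0,0,0,0,0.2,2,-1],[0,0,0,0,0.2,1,-1],[0,0,0,0,0.1,0.3,-1],[0,0,0,0,0,0,-1],[0,0,0,0,0,0,-1],[0,0,0,0,0,0,-1],[0,0,0,0,0,0,-1],[0,0,0,0,0,0,-1]]' 40
python3 d.py 515.5 314.7 122 -9
python3 - <<'E'
from h import *
s=cams.grab_frame('side')
crop(s,150,220,310,380,4,'s14.png',10)
E
```

```text
clock: 19.48
eef_pos: [514.2, 314.3, 225.0]
tcp_rot: [-1.573, 0.001, -0.152]
contact_force: [-0.1, 0.5, -0.0]
opening: -0.0
clock 19.4833 pos [514.2 314.3 225. ] rot [-9.012e+01  3.000e-02 -8.730e+00] F [-0.1  0.5 -0. ] op -0.0
shift cm [ 0.13 10.3   0.08] turn deg [ 0.12  0.27 -0.03]
```

View pics/s14.png

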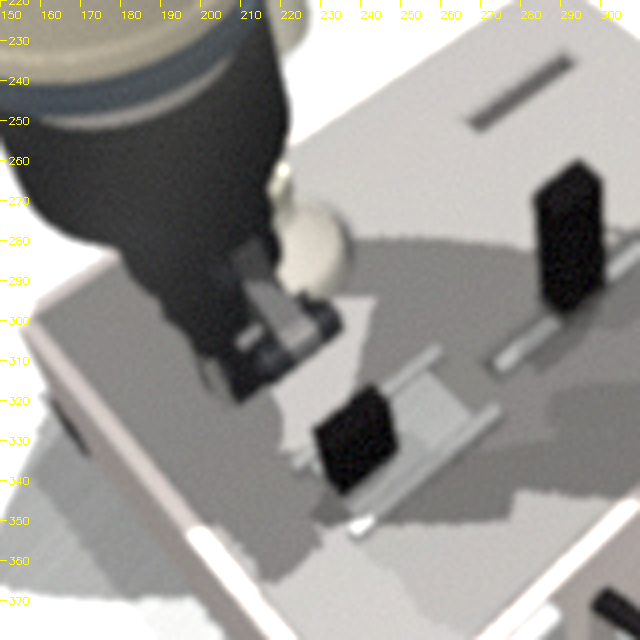

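```bash
python3 -m crank '[[0,0.2,0,0.1,1.5,0.1,-1],[0,0,0,0,1.8,0,-1],[0,0,0,0,1.8,0,-1],[0,0,0,0,1.8,0,-1],[0,0,0,0,1.3,0,-1],[0,0,0,0,0.8,0,-1],[0,0,0,0,0.3,0,-1],[0,0,0,0,0,0,-1],[0,0,0,0,0,0,-1],[0,0,0,0,0,0,-1]]' 40
python3 d.py 506.8 259.5 122 -9
python3 - <<'E'
from h import *
s=cams.grab_frame('side')
crop(s,150,220,310,380,4,'s15.png',10)
E
```

```text
clock: 20.37
eef_pos: [518.1, 313.3, 132.6]
tcp_rot: [-1.569, -0.005, -0.159]
contact_force: [-0.0, 0.5, -0.1]
opening: 0.004
clock 20.3667 pos [518.1 313.3 132.6] rot [-89.88  -0.28  -9.14] F [-0.   0.5 -0.1] op 0.004
shift cm [-0.27  1.04 -5.49] turn deg [-0.12 -0.14  0.28]
```

View pics/s15.png

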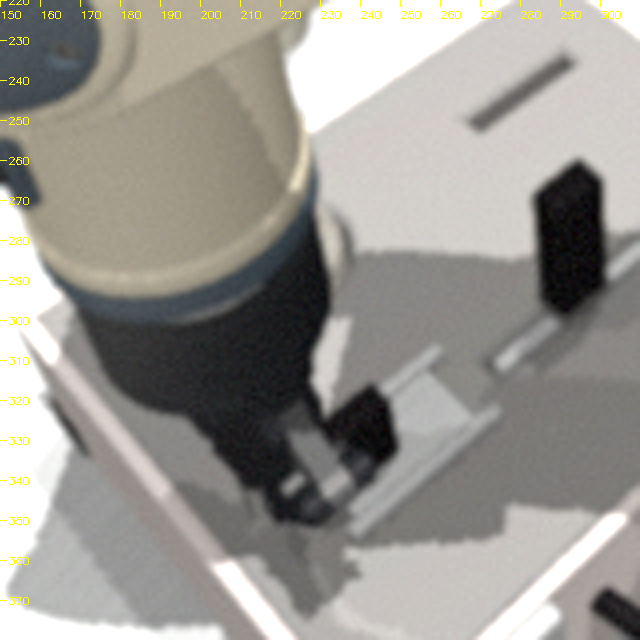

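```bash
python3 -m crank '[[0,0,0.3,-0.2,0.5,0,-1],[0,0,0,0,0.4,-0.1,-1],[0,0,0,0,0,-0.5,-1],[0,0,0,0,0,-0.6,-1],[0,0,0,0,0,-0.6,-1],[0,0,0,0,0,-0.6,-1],[0,0,0,0,0,-0.6,-1],[0,0,0,0,0,-0.6,-1],[0,0,0,0,0,-0.6,-1],[0,0,0,0,0,-0.4,-1]]' 40
python3 d.py 506.8 259.5 124 -9
```

```text
clock: 21.25
eef_pos: [509.2, 265.4, 125.0]
tcp_rot: [-1.564, -0.003, -0.159]
contact_force: [0.4, 2.3, -0.0]
opening: 0.003
clock 21.25 pos [509.2 265.4 125. ] rot [-89.63  -0.16  -9.13] F [ 0.4  2.3 -0. ] op 0.003
shift cm [-0.14  0.09 -0.62] turn deg [-0.37 -0.13  0.16]
```

```bash
python3 -m crank '[[-0.3,0,0,-0.1,0,-0.3,-1],[0,0,0,0,0,-0.3,-1],[0,0,0,0,0,-0.2,-1],[0,0,0,0,0,-0.2,-1],[0,0,0,0,0,-0.2,-1],[0,0,0,0,0,-0.2,-1],[0,0,0,0,0,-0.2,-1],[0,0,0,0,0,-0.2,-1],[0,0,0,0,0,-0.2,-1],[0,0,0,0,0,-0.2,-1]]' 40
python3 d.py 506.8 259.5 124 -9
python3 - <<'E'
from h import *
s=cams.grab_frame('side')
crop(s,190,220,310,370,5,'s16.png',10)
E
```

```text
clock: 22.08
eef_pos: [507.7, 259.4, 125.7]
tcp_rot: [-1.538, -0.008, -0.167]
contact_force: [0.3, 13.4, -5.4]
opening: 0.005
clock 22.0833 pos [507.7 259.4 125.7] rot [-88.1   -0.47  -9.59] F [ 0.3 13.4 -5.4] op 0.005
shift cm [-0.09  0.17 -0.01] turn deg [-1.9  -0.58  0.48]
```

View pics/s16.png

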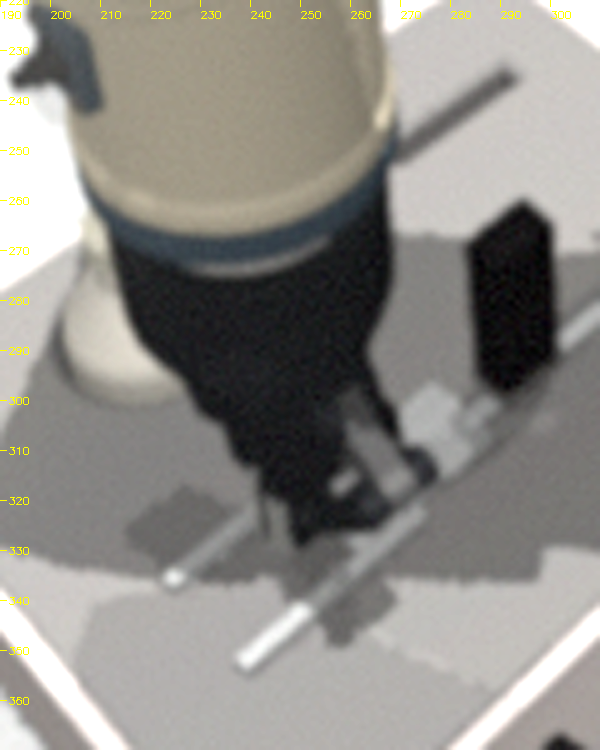

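```bash
python3 -m crank '[[-1,0,0,0,0,0.5,-1],[-1,-0.5,0,0,0,0.8,-1],[0,0,0,0,-0.5,1,-1],[0,0,0,0,-1.5,1,-1],[0,0,0,0,-3,0.5,-1],[0,0,0,0,-3,0.5,-1],[0,0,0,-1,-3,0.5,-1],[0,0,0,-2,-3,0.5,-1],[0,0,0,-2,-2,0,-1],[0,0,0,-1,-0.5,0,-1]]' 40
python3 -m crank '[[0,0,0,-3,-0.5,-3,-1],[0,0,0,-3,-1,-4,-1],[0,0,0,-3,-1,-4,-1],[0,0,0,-2,-0.05,-4,-1],[0,0,0,0,-0.05,-4,-1],[0,0,0,0,-0.05,-4,-1],[0,0,0,0,0,-4,-1],[0,0,0,0,0,-4,-1],[0,0,0,0,0,-2,-1],[0,0,0,0,0,0,-1]]'
python3 d.py 300 -100 250 -9
python3 - <<'E'
from h import *
s=cams.grab_frame('side');t=cams.grab_frame('top')
cv2.imwrite('pics/s17raw.png',s)
crop(s,215,240,325,350,7,'s17.png',10)
crop(t,170,160,300,280,6,'t17.png')
cv2.imwrite('pics/s17f.png',s)
E
```

```text
clock: 22.97
eef_pos: [454.2, 327.4, 297.1]
tcp_rot: [-1.58, -0.003, -0.155]
contact_force: [0.9, 1.7, -0.5]
opening: -0.003
clock: 23.8
eef_pos: [299.8, 26.1, 320.5]
tcp_rot: [-1.58, -0.007, -0.14]
contact_force: [0.6, 0.2, -0.4]
opening: -0.002
clock 23.8 pos [299.8  26.1 320.5] rot [-90.54  -0.38  -8.01] F [ 0.6  0.2 -0.4] op -0.002
shift cm [  1.73   7.18 -12.41] turn deg [0.54 0.98 0.38]
```

View pics/s17.png

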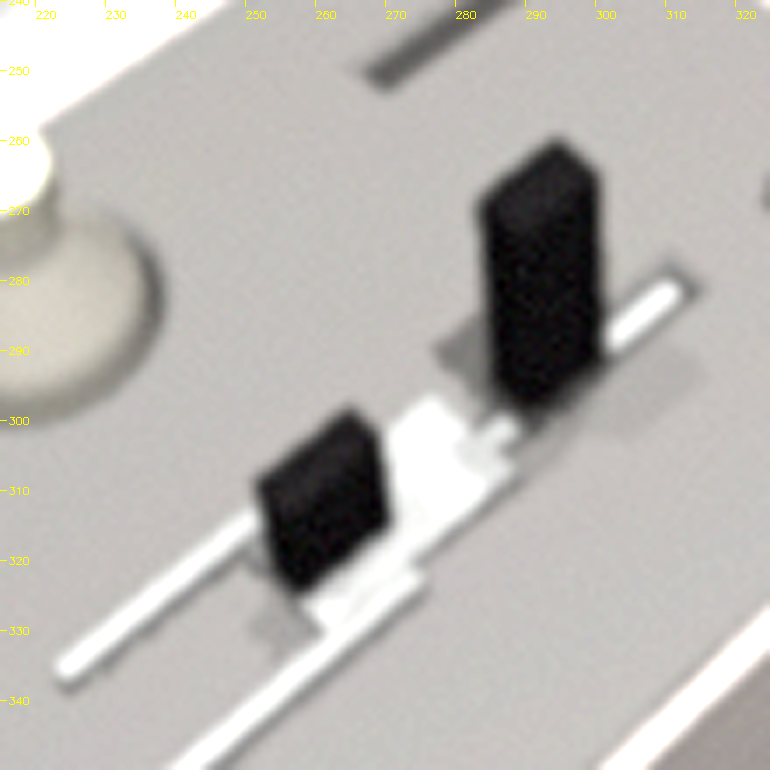

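View pics/t17.png

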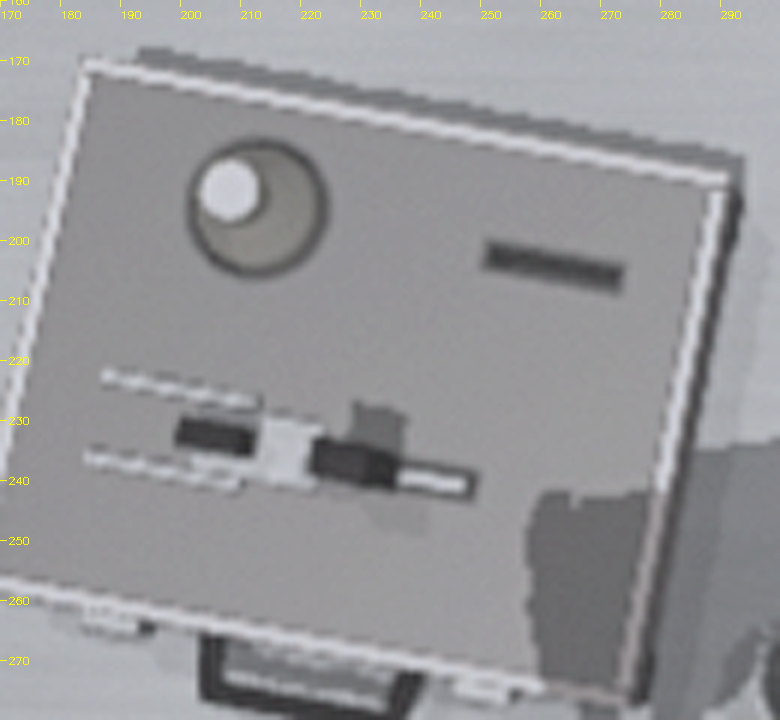

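View pics/s17f.png

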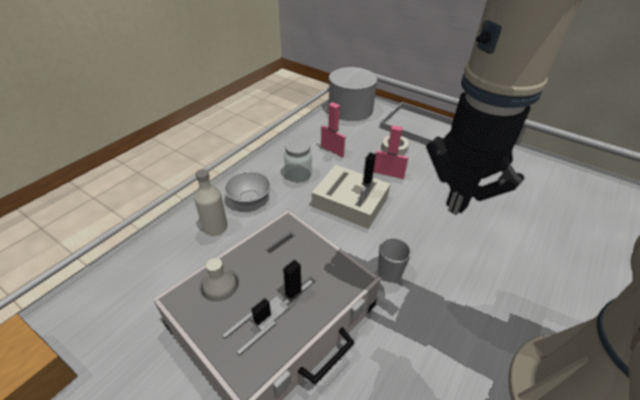

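```bash
python3 -c "
from rig import order
print(order.sign_off())"
```

```text
the job is handed in; nothing more can be done
None
```

The wide paddle is back in the long slot with the keeper closed over its blade. I handed the job in at about 24 s of the 62 s allowed.

**What I did:** I pushed the keeper open by its tab, to about 44 mm by the arm's position. The wide paddle was the one in the rack's far slot. I lowered it blade first until it stopped at 37 N, let go, and pushed the keeper back until it stopped at about 13 N.

**Last checks:**
- **Paddle:** in the last side picture it stands upright in the slot, with its blade below the foam. It did not drop when I opened the fingers, so I took it to be on the floor.
- **Keeper:** it lies over the blade's +y end. Its position is about 0 mm by the arm and about 0–3 mm by the pictures, against the 7 mm limit.
- **Other things:** the narrow paddle, gel bottle, bowl, jar, cup, tape and spray look unmoved by eye in the side picture. I did not measure them. The arm ended clear of everything.

**Disagreements:**
- **Paddle height:** at its stop the paddle sat 3–4 mm higher than the picture-based estimate of the grip height predicted. I could not tell whether that was calibration error or a paddle slightly off the floor. Either way it is within the 5 mm limit, and the keeper slid over the blade.
- **Cameras:** the two cameras placed the case about 5 mm apart. I aimed by comparing the blade with the slot in the pictures.

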